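# Clamp a block in a tilted drill vise with its loose crank

### The arm

A 7-joint arm with a two-finger parallel gripper is mounted at the origin on the work surface. World frame = base frame: x ahead of the robot, y to its left, z up, the work surface at z = 0. Lengths are in m, angles in rad, forces in N, time in s.
With the tool pointing down it reaches from about 0.4 to 0.85 m from the base axis. Payload 10.4 kg.
Tool frame: the origin (TCP) lies between the finger pads; the fingertips stand arm.tcp_to_tips ahead of it and the grasp point (between the pads) lies 3 mm ahead of it (arm.tcp_to_tips is the distance from the TCP to the fingertips, in m); y points along the fingers, z is the direction in which the jaws open and shut, and the axes are right-handed (so a half turn about y gives the same grasp; the last joint's range is limited). The gripper opens to 85 mm and grips with 20 to 120 N. Pads are 22 mm wide; open, the fingers measure 114 mm over their backs; the gripper's body (76 mm by 85 mm) begins 54 mm behind the grasp point. The pads swing forward as they close: fully open they stand 13 mm farther back than shut.
Start: joints at [-1.208, 0.332, -0.065, 1.46, 0.022, 1.35, -0.088], TCP at [0.235, 0.579, 0.253] pointing down, gripper open.
Joint ranges: [-2.6, 2.6], [-0.5, 2.12], [-1.47, 1.34], [0.16, 2.42], [-1.27, 4.41], [0.06, 2.06], [-2.6, 2.6]. Speed limits (rad/s): [2.22, 2.22, 2.79, 2.79, 3.14, 3.14, 3.14].

### API

Orientations are given as a unit quaternion [x, y, z, w].
In Python, from cell import arm gives the robot as it stands. The module is installed in compiled form; this text tells all that it offers.
- The arm moves only by the tool servo_tool, never from a script. Its arguments are lists of equal length, an entry for each row: "jaw": the finger opening in cm, from 0 to 8.54; "linear": the shift along the tool's x, y, z in cm, a list of three; "turn": the turn about the tool's y in rad. A call has 1 to 12 rows; each row is the pose to reach, as a shift and turn from the pose commanded when the call began, along the tool's axes at that moment; what a row does not reach only later rows make up. A row lasts 1/12 s, in which the tool goes at most 41.7 mm and 7.16 degrees, less where a joint would pass 70% of its speed; a pose out of reach is approached as far as the arm can. A call with a gripper value outside its range is refused whole. The fingers move at their own pace and stop on an object; the grip force is fixed at half the most. Time passes only in rows, so rows that repeat a pose let the fingers close. It gives the time, the measured TCP pose, the force and the opening at its end, in the units of the state.
- arm.get_state(): the state, without advancing time (a new reading comes with each control period).
- arm.capture(name): name is "scene" or "top" or "wrist"; returns the picture (480x640x3 uint8, blue, green, red); there is no depth.
- arm.camera_params(name): a dict with "fx", "fy", "cx", "cy" (pixels), "distortion" ([k1, k2, p1, p2, k3] as OpenCV has them; the pictures are not rectified), "rvec" (rotation vector, rad) and "tvec" (3), from world to camera coordinates, as OpenCV has them. Camera axes: x right, y down, z forward; pixel columns grow to the right and rows downward; lengths in m; the calibration is good to about 2 mm. A picture is of the moment at which its call begins: read the wrist's pose just before it. camera_params takes no time and is no camera call; for the wrist camera it gives the pose at the moment of the call.
- arm.close_job(): hands the job in, once; it reports no verdict.
The state is a dict: "clock": time; "joint_pos": joint angles; "qvel": joint speeds; "effort": joint torques, N m; "position": TCP position; "tool_rot": TCP orientation; "contact_force": force on the tool from outside, world axes, zero at the start; "wrist_torque": the same for the moment, N m; "opening": finger opening in m.
Only numpy, scipy, OpenCV 4.12 (cv2) and the standard library are available. Lean on these libraries where they do the work, as an engineer would, in place of code of your own. Each camera call takes 0.05 s, during which the arm holds its last target. There are 200 camera calls.

### The job

Fit the loose crank onto the square end of the tilted drill vise's screw and push it fully home against the collar, then crank the screw clockwise until the jaw clamps the wooden block tight. Leave the crank on the screw and let go; the other things on the bench stay where they are.

Things in the scene. Friction and masses are not known exactly. Their poses are not given: they have to be found in the camera images.
- crank_hub (a point): Centre of the loose steel crank's hub, 22 mm above its underside. The crank lies flat on the bench, bore down. Hub: 32 mm square outside (flats face x and y), 44 mm tall; its square bore is 19.6 mm wide, 30 mm deep, open below, sides parallel to the flats. x axis: along the arm, from hub to grip; z: out of the hub's top, away from the bore. About 0.4 kg.
- crank_foot (a point): Centre of the bore's mouth on the hub's underside (22 mm below crank_hub), same axes. The arm, 18 mm wide and 10 mm thick, lies flush with this underside and reaches 90 mm from the hub's axis to the grip's axis (103 mm to its end). The crank's centre of mass is about 28 mm from the hub's axis towards the grip.
- crank: The whole crank: steel hub and arm with a red grip; origin and axes as crank_foot.
- crank_grip_mid (a point): Centre of the crank's red grip: a cylinder 24 mm across, parallel to the hub's z axis, that stands up 62 mm from the arm (10 to 72 mm above the underside), 90 mm from the hub's axis; this point is 41 mm above the underside. The grip revolves freely on its own axis, so it can be held while the crank goes round.
- screw_collar (a point): Centre of the flat collar at the foot of the screw's square end: the crank's underside rests on it when home. z axis: along the screw, out of the vise, leaning 30 degrees from vertical towards -x of tilt_vise. x, y: normals of the square's flats; they turn with the screw. The collar is 30 mm across and stands 12 mm off the vise's end bracket (64 mm wide).
- screw_end (a point): Centre of the tip of the screw's square end, 26 mm from screw_collar along z; same axes. The square is 18 mm across flats; its last 5 mm taper to 13 mm. The crank fits in any of its four positions.
- vise_screw (a joint): Turn of the vise screw, rad. Grows as it is turned clockwise, seen from its free end looking at the vise; that closes the jaw by 1.27 mm per rad. Starts between 0 and 0.8; the jaw meets the block at about 2.6 and the screw comes up solid at 3.3. Stiff (0.25 N m, 3 N at the grip), stays where left. A few degrees of play between square and bore.
- vise_jaw: The vise's movable jaw, 84 mm wide, 42 mm deep, 26 mm thick, driven by the screw towards the block. Origin: on the bed at the middle of its gripping face; z axis: along the screw, away from the block.
- block: Wooden block 40 x 90 x 40 mm lying loose in the open jaws, on the lower, fixed jaw and the bed; origin at its centre, y along its length, axes those of tilt_vise.
- tilt_vise: Tilting drill vise of grey-blue cast iron, its bed raised 60 degrees from level, on a plywood board 190 x 130 x 18 mm fixed to the bench. Origin: centre of the board's underside; x to the far side, z up. The screw leaves the raised end of the bed, leaning back towards -x; the tip of its square is about 12 mm towards -x and 226 mm above the origin.
- tape_measure: Yellow tape measure, 66 x 40 mm and 62 mm tall, standing. Bystander.
- glue_bottle: White glue bottle with orange cap, 58 mm across, 160 mm tall. Bystander.
- mallet: Wooden mallet lying flat, about 280 mm long, head 56 x 110 x 60 mm. Bystander.
- try_square: Try square lying flat, wooden stock 110 mm, steel blade 160 mm. Bystander.
- offcut_a: Pale offcut of wood 110 x 60 x 36 mm. Bystander.
- offcut_b: Brown offcut of wood 70 x 45 x 28 mm. Bystander.
- spanner: Steel spanner lying flat. Bystander.
- screwdriver: Screwdriver lying flat. Bystander.
There are look-alikes about, which are no part of the job. Leave any blue look-alike of the crank alone.

How it is judged:
By the outcome, as a careful person would: the job done as asked, in the order asked, and still so for the second after the job is handed in, with the robot touching nothing.
It also fails if it takes over 69 s, if anything falls off the work surface, if the arm or the gripper's body presses on something with over 40 N, if the wrist force passes 120 N, or if a joint passes its speed limit or range.

## Working session

There is one attempt and no reset: what is moved stays moved. The work goes in short steps, Python scripts to look and compute and a tool call to move; the robot and the scene stay as the last step left them, time stands still between calls to the robot, and variables do not carry over. Pictures are saved under pics/ and viewed, about 8 in all and at most 12, crops included, and the job is handed in when it is done.

Besides the shell and the picture viewer there is one more tool, called after "Emit:" by a JSON object that holds its "method" and its "body", one argument or row to a line. servo_tool: Moves the arm, as the interface text tells. Its arguments: {"type":"object","properties":{"jaw":{"type":"array","items":{"type":"number"}},"linear":{"type":"array","items":{"type":"array","items":{"type":"number"}}},"turn":{"type":"array","items":{"type":"number"}}},"required":["jaw","linear","turn"]}

```bash
mkdir -p pics; cat > h.py <<'E'
import numpy as np, cv2
from scipy.spatial.transform import Rotation as R
from cell import arm
def cam(n):
    p=arm.camera_params(n); K=np.array([[p['fx'],0,p['cx']],[0,p['fy'],p['cy']],[0,0,1.]])
    M=cv2.Rodrigues(np.array(p['rvec'],float))[0]; return K,np.array(p['distortion'],float),M,np.array(p['tvec'],float).ravel()
def ray(n,uv,c=None):
    K,d,M,t=c or cam(n); q=cv2.undistortPoints(np.array([[uv]],float),K,d)[0,0]
    v=M.T@np.array([q[0],q[1],1]); return -M.T@t, v/np.linalg.norm(v)
def onz(n,uv,z,c=None):
    o,v=ray(n,uv,c); return o+v*(z-o[2])/v[2]
def tri(obs):
    A=0;b=0;L=[]
    for n,uv,*c in obs:
        o,v=ray(n,uv,*c); P=np.eye(3)-np.outer(v,v); A=A+P; b=b+P@o; L.append((o,v))
    x=np.linalg.solve(A,b); return x,[np.linalg.norm(np.cross(x-o,v)) for o,v in L]
def proj(n,X,c=None):
    K,d,M,t=c or cam(n); return cv2.projectPoints(np.array(X,float).reshape(-1,1,3),cv2.Rodrigues(M)[0],t,K,d)[0].reshape(-1,2)
def shot(n,f,crop=None,s=1):
    c=cam(n); im=arm.capture(n); cv2.imwrite(f'pics/{f}_raw.png',im); o=im
    if crop: x0,y0,x1,y1=crop; o=cv2.resize(im[y0:y1,x0:x1],None,fx=s,fy=s,interpolation=cv2.INTER_CUBIC)
    cv2.imwrite(f'pics/{f}.png',o); return im,c
def st():
    s=arm.get_state(); print({k:np.round(s[k],4).tolist() for k in('clock','position','tool_rot','contact_force','opening','joint_pos')}); return s
E
python3 - <<'E'
from h import *
s=st(); print(R.from_quat(s['tool_rot']).as_matrix().round(3), arm.tcp_to_tips)
for n in('scene','top'):
    im,c=shot(n,n+'0'); print(n,(-c[2].T@c[3]).round(3),c[2][2].round(3))
E
```

```text
{'clock': 0.0, 'position': [0.235, 0.5787, 0.2525], 'tool_rot': [0.6945, -0.1356, 0.1355, -0.6935], 'contact_force': [-0.7892, 0.2557, -0.31], 'opening': 0.0853, 'joint_pos': [-1.2076, 0.3329, -0.0647, 1.461, 0.0216, 1.3499, -0.0885]}
[[ 0.927 -0.001  0.376]
 [-0.376 -0.001  0.927]
 [ 0.    -1.    -0.001]] 0.022
scene [ 1.333 -0.045  1.068] [-0.65   0.034 -0.759]
top [0.409 0.027 1.361] [ 0.108 -0.022 -0.994]
```

View pics/scene0.png

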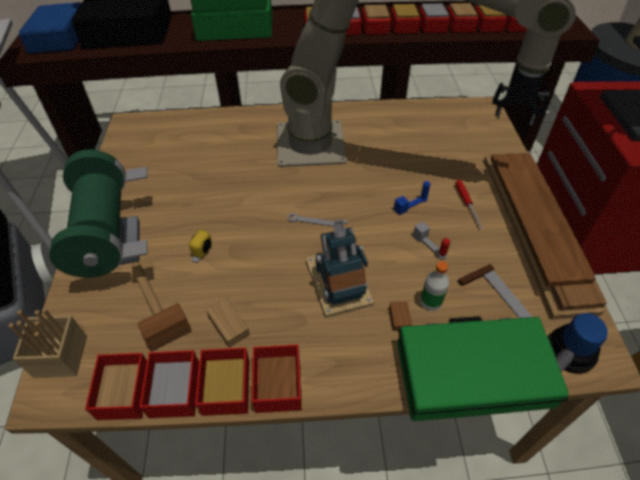

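View pics/top0.png

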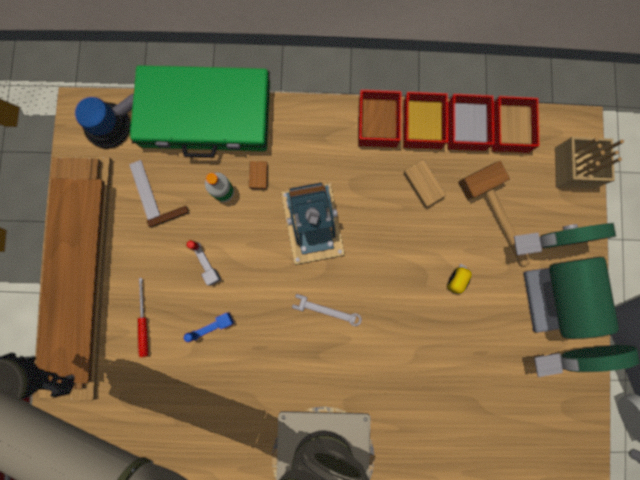

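The loose crank has its steel hub at top(210,278) and red grip at top(192,245), or scene(421,230) and (445,246). Three things could be mistaken for it: the blue crank at top(225,320), the red screwdriver at top(142,340) and the spanner. I'm choosing the steel crank with the red grip. The vise is at top(313,220), with its screw towards the robot.

```bash
python3 - <<'E'
from h import *
a=cv2.imread('pics/top0_raw.png');b=cv2.imread('pics/scene0_raw.png')
z=lambda im,x,y,w,h,s:cv2.resize(im[y:y+h,x:x+w],(w*s,h*s),interpolation=cv2.INTER_CUBIC)
t=np.hstack([z(a,170,225,65,65,4)[:,:260],z(a,270,170,90,65*1,4)])
u=np.hstack([z(b,405,210,65,75,4),z(b,300,210,90,75,4)[:,:360],])
u2=z(b,300,210,90,105,4)
W=800;o=np.zeros((260+420,W,3),np.uint8)[:600]
c=np.zeros((600,800,3),np.uint8)
c[:260,:260]=z(a,170,225,65,65,4); c[:280,270:270+340]=z(a,275,175,85,70,4)
c[290:590,:260]=z(b,405,210,65,75,4); c[285:600,270:270+255]=z(b,300,210,85,105,3)
cv2.imwrite('pics/crop1.png',c)
for n,im,hub,gr in(('top',a,(210,278),(192,245)),('scene',b,(421,230),(445,246))):
    hsv=cv2.cvtColor(im,cv2.COLOR_BGR2HSV)
    m=((hsv[...,0]<8)|(hsv[...,0]>172))&(hsv[...,1]>150)&(hsv[...,2]>60)
    k,l,s,ce=cv2.connectedComponentsWithStats(m.astype(np.uint8))
    for i in range(1,k):
        if s[i,4]>15 and np.hypot(*(ce[i]-gr))<25: print(n,s[i],ce[i])
print('hub top@44 top',onz('top',(210,278),.044),'grip@72',onz('top',(192,245),.072))
print('hub scene',onz('scene',(421,228),.044),'grip',onz('scene',(446,240),.072))
E
```

```text
top [187 241  12   9  76] [191.90789474 244.71052632]
scene [441 238   9  17  96] [444.9375     245.26041667]
hub top@44 top [0.44295104 0.2952857  0.044     ] grip@72 [0.5216013  0.33786856 0.072     ]
hub scene [0.45505524 0.29076298 0.044     ] grip [0.52645038 0.34068047 0.072     ]
```

View pics/crop1.png

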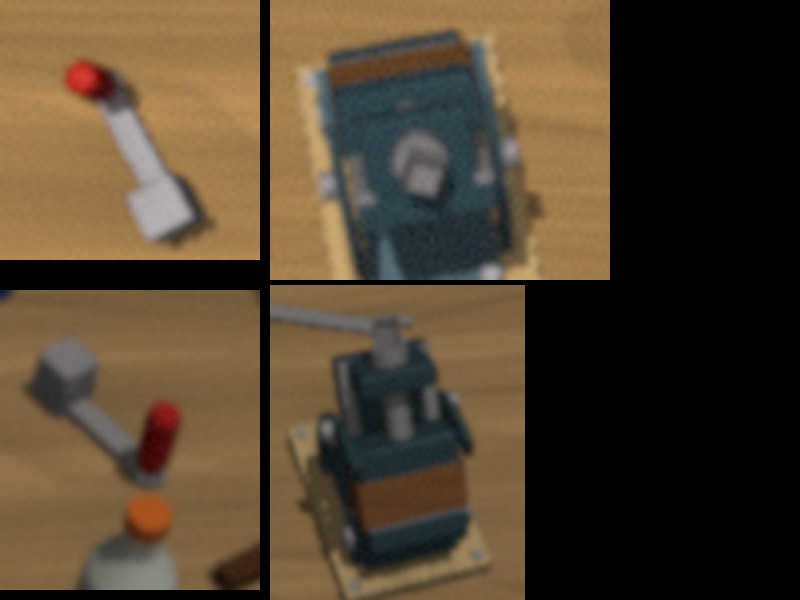

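Emit:
{"method": "servo_tool", "body": {
  "jaw": [8.5,8.5,8.5,8.5,8.5,8.5,8.5,8.5,8.5,8.5,8.5],
  "linear": [
    [3,0,-1.8],
    [6,0,-3.6],
    [9,0,-5.4],
    [12,0,-7.2],
    [15,0,-9],
    [18,0,-11],
    [21,0,-13],
    [24,0,-15],
    [27,0,-17],
    [29,0,-18],
    [30,0,-18.5]
  ],
  "turn": [-0.09,-0.18,-0.28,-0.37,-0.46,-0.56,-0.65,-0.75,-0.84,-0.92,-0.935]
}}

```text
clock: 1.02
position: [0.4457, 0.2911, 0.2532]
tool_rot: [0.681, 0.192, -0.192, -0.68]
contact_force: [-0.3, 0.6, -0.4]
opening: 0.085
```

```bash
python3 - <<'E'
from h import *
s=st(); im,c=shot('wrist','w1'); T=R.from_quat(s['tool_rot']).as_matrix()
C=-c[2].T@c[3]; print('cam',C.round(3),'in tool',(T.T@(C-s['position'])).round(3),'axes in tool',(T.T@c[2].T).round(2).tolist())
for p in((285,192),(333,183),(342,255),(293,262)): print(onz('top',p,.018).round(4))
print('tip',onz('top',(314.5,219.5),.226).round(4))
E
```

```text
{'clock': 1.0167, 'position': [0.4457, 0.2911, 0.2532], 'tool_rot': [0.681, 0.1919, -0.1918, -0.6802], 'contact_force': [-0.2505, 0.5701, -0.3505], 'opening': 0.085, 'joint_pos': [-0.7311, 0.1264, 0.0721, 1.7114, -0.0083, 1.3044, 1.4629]}
cam [0.378 0.251 0.375] in tool [-0.079 -0.122  0.001] axes in tool [[0.0, 0.95, 0.3], [0.0, -0.3, 0.95], [1.0, -0.0, -0.0]]
[0.6708 0.1182 0.018 ]
[ 0.6984 -0.0052  0.018 ]
[ 0.5119 -0.0331  0.018 ]
[0.4905 0.0913 0.018 ]
tip [0.5715 0.0379 0.226 ]
```

View pics/w1.png

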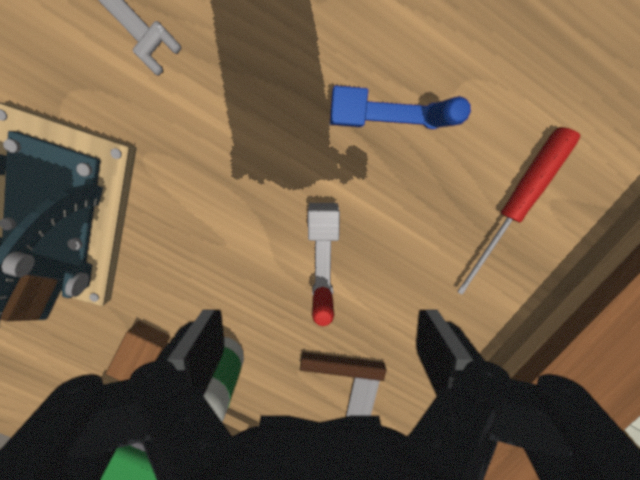

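```bash
python3 - <<'E'
from h import *
im=cv2.imread('pics/w1_raw.png'); s=arm.get_state(); T=R.from_quat(s['tool_rot']).as_matrix();p=np.array(s['position'])
g=im.astype(int)
print('col323',[int(g[r,323].mean()) for r in range(198,250)])
print('row230',[int(g[230,c].mean()) for c in range(300,346)])
f=lambda uv,z:(T.T@(onz('wrist',uv,z)-p)*1000).round(1)
print('near bottom',f((323,204.5),0),'far top',f((323,240.5),.044),'L/R',f((308.5,230),.044),f((338.5,230),.044))
hsv=cv2.cvtColor(im,cv2.COLOR_BGR2HSV); m=((hsv[...,0]<8)|(hsv[...,0]>172))&(hsv[...,1]>150)
m[:, :300]=0;m[:,350:]=0;m[335:]=0; ys,xs=np.nonzero(m); print(xs.min(),xs.max(),ys.min(),ys.max())
print('grip top far edge',f((322.5,ys.max()+.5),.072), 'arm mid',f((322.5,260),.010), f((322.5,280),.010))
# vise yaw
B=np.array([onz('top',q,.018) for q in((285,192),(333,183),(342,255),(293,262))]); ctr=B.mean(0)
v=(B[0]+B[1]-B[2]-B[3])[:2]; print('vise ctr',ctr,'yaw',np.degrees(np.arctan2(v[1],v[0])),'len',np.linalg.norm(v)/2)
E
```

```text
col323 [77, 72, 69, 72, 69, 68, 68, 64, 71, 68, 69, 80, 108, 145, 173, 183, 186, 185, 187, 185, 183, 185, 183, 184, 184, 187, 188, 191, 185, 182, 181, 182, 184, 186, 181, 180, 179, 180, 178, 181, 176, 169, 167, 171, 180, 183, 179, 182, 182, 178, 179, 178]
row230 [132, 133, 135, 133, 132, 136, 133, 133, 138, 157, 173, 179, 181, 183, 182, 183, 181, 181, 180, 182, 183, 181, 183, 184, 184, 183, 184, 184, 185, 182, 181, 182, 183, 186, 184, 185, 184, 173, 151, 123, 120, 121, 120, 120, 119, 121]
near bottom [-10.  253.1   4.4] far top [ 19.4 209.1   4.1] L/R [  8.2 209.2 -10.8] [  8.2 209.1  19.9]
313 333 288 325
grip top far edge [102.1 181.1   3.5] arm mid [ 53.  243.1   3.9] [ 78.1 243.1   4. ]
vise ctr [0.59291372 0.04278301 0.018     ] yaw 8.500094559892455 len 0.18547548369493266
```

The wrist view shows the crank alone, with its hub at (323,225), arm along column 323 and red grip at (323,306). That puts the hub about 4 mm from the tool axis in x and z with the heading right, so I'm descending to grasp it.

Emit:
{"method": "servo_tool", "body": {
  "jaw": [8.5,8.5,8.5,8.5,8.5,8.5,8.5,8.5,6,3,2.5,2.5],
  "linear": [
    [0.35,3,0.42],
    [0.35,6.5,0.42],
    [0.35,10,0.42],
    [0.35,13.5,0.42],
    [0.35,17,0.42],
    [0.35,20,0.42],
    [0.35,21.7,0.42],
    [0.35,22.2,0.42],
    [0.35,22.2,0.42],
    [0.35,22.2,0.42],
    [0.35,22.2,0.42],
    [0.35,22.2,0.42]
  ],
  "turn": [0,0,0,0,0,0,0,0,0,0,0,0]
}}

```text
clock: 2.07
position: [0.4452, 0.3007, 0.0328]
tool_rot: [-0.68, -0.193, 0.191, 0.681]
contact_force: [1.0, -4.8, 4.2]
opening: 0.0382
```

Emit:
{"method": "servo_tool", "body": {
  "jaw": [2,2,2,2],
  "linear": [
    [0,0,0],
    [0,0,0],
    [0,0,0],
    [0,0,0]
  ],
  "turn": [0,0,0,0]
}}

```text
clock: 2.4
position: [0.4455, 0.3004, 0.033]
tool_rot: [-0.68, -0.192, 0.191, 0.681]
contact_force: [-0.0, -3.0, 7.5]
opening: 0.0318
```

Emit:
{"method": "servo_tool", "body": {
  "jaw": [2,2,2,2,2,2,2,2,2,2],
  "linear": [
    [0,-1,0],
    [0,-3,0],
    [0,-6,0],
    [0,-9.5,0],
    [0,-13,0],
    [0,-16.5,0],
    [0,-20,0],
    [0,-23.5,0],
    [0,-26.5,0],
    [0,-27.7,0]
  ],
  "turn": [0,0,0,0,0,0,0,0,0,0]
}}

```text
clock: 3.23
position: [0.4448, 0.3007, 0.3136]
tool_rot: [-0.68, -0.194, 0.19, 0.682]
contact_force: [1.3, 0.4, -3.9]
opening: 0.0315
```

Emit:
{"method": "servo_tool", "body": {
  "jaw": [2,2,2,2,2,2,2,2,2,2,2,2],
  "linear": [
    [0.1,0,-1],
    [0.3,0,-3.5],
    [0.6,0,-7],
    [0.9,0,-10.5],
    [1.3,0,-14],
    [1.7,0,-17.5],
    [2.0,0,-21],
    [2.3,0,-24.5],
    [2.6,0,-28],
    [2.9,0,-30.5],
    [3,0,-31.3],
    [3,0,-31.3]
  ],
  "turn": [0,0.04,0.08,0.12,0.16,0.2,0.24,0.28,0.32,0.36,0.4,0.4]
}}

```text
clock: 4.23
position: [0.6334, 0.0445, 0.3049]
tool_rot: [0.706, 0.049, -0.052, -0.704]
contact_force: [-0.7, 0.4, -4.3]
opening: 0.0316
```

```bash
python3 - <<'E'
from h import *
s=st(); im,c=shot('wrist','w2'); T=R.from_quat(s['tool_rot']).as_matrix();p=np.array(s['position'])
print('heading',np.degrees(np.arctan2(T[1,0],T[0,0])))
X=np.array([.575,.04,.226]);print(proj('wrist',X,c))
E
```

```text
{'clock': 4.2333, 'position': [0.6334, 0.0445, 0.3049], 'tool_rot': [0.7062, 0.0486, -0.0517, -0.7044], 'contact_force': [-0.7222, 0.3631, -4.2863], 'opening': 0.0316, 'joint_pos': [-0.3947, 0.3421, 0.3352, 1.3645, -0.1087, 1.4578, 1.648]}
heading 8.134438899665282
[[325.88398561 177.48843907]]
```

View pics/w2.png

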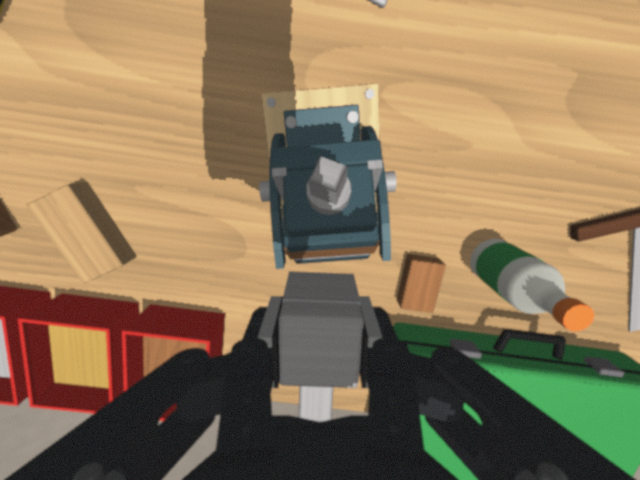

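```bash
python3 - <<'E'
from h import *
im=cv2.imread('pics/w2_raw.png')
a=cv2.resize(im[75:265,255:400],None,fx=3,fy=3,interpolation=cv2.INTER_CUBIC)
b=cv2.resize(im[145:220,300:360],None,fx=6,fy=6,interpolation=cv2.INTER_CUBIC)
o=np.zeros((600,800,3),np.uint8);o[:570,:435]=a;o[:450,438:798]=b; cv2.imwrite('pics/crop2.png',np.clip(o*1.3,0,255).astype(np.uint8))
E
```

```text
(no output)
```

View pics/crop2.png

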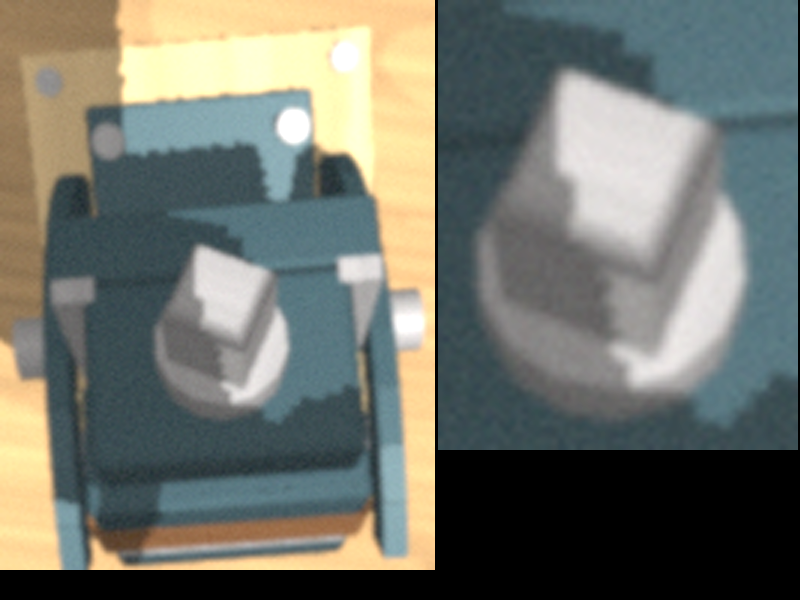

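```bash
python3 - <<'E'
from h import *
s=arm.get_state(); T=R.from_quat(s['tool_rot']).as_matrix();p=np.array(s['position']);c=cam('wrist')
L=onz('wrist',(262.3,94),.018,c);Rr=onz('wrist',(378.3,84.3),.018,c); v=Rr-L
print('near edge',L.round(4),Rr.round(4),np.linalg.norm(v),'yaw',np.degrees(np.arctan2(-v[0],v[1])))
for yaw in(10.,12.):
    y=np.radians(yaw);ex=np.array([np.cos(y),np.sin(y),0]);ey=np.array([-np.sin(y),np.cos(y),0]);a=-.5*ex+np.array([0,0,.8660]);fx=np.cross(ey,a)
    mid=(L+Rr)/2; o=mid+.095*ex; print('yaw',yaw,'origin',o.round(4),'pred tip',(o-.012*ex)[:2].round(4))
    Q=[(563,72),(715,122),(655,268),(500,215)]; Q=[((u-438)/6+300,w/6+145) for u,w in Q]
    tip=onz('wrist',np.mean(Q,0),.226,c)
    P=[]
    for q in Q:
        C,d=ray('wrist',q,c); P.append(C+d*((tip-C)@a)/(d@a))
    P=np.array(P);u=np.c_[(P-tip)@fx,(P-tip)@ey]*1e3;e=np.roll(u,-1,0)-u
    print('tip',tip.round(4),u.round(1).tolist(),np.hypot(*e.T).round(1),'ang',np.degrees(np.arctan2(e[:,1],e[:,0])).round(1))
    for q in [(563,72),(705,118),(650,250),(505,205)]:pass
tt=cv2.imread('pics/top0_raw.png')
print('top triang with wrist',tri([('wrist',np.mean(Q,0)),('top',(314.5,219))]))
print('tip in tool mm',(T.T@(tip-p)*1e3).round(1))
# camera crank check: hub pixel pred
print(proj('wrist',p+T@np.array([0,.003,0])))
E
```

```text
near edge [ 0.5141 -0.0355  0.018 ] [0.4856 0.0909 0.018 ] 0.1295704007813073 yaw 12.725145171458186
yaw 10.0 origin [0.5934 0.0442 0.018 ] pred tip [0.5816 0.0421]
tip [0.5718 0.0433 0.226 ] [[-10.5, -4.2], [-4.7, 10.7], [10.5, 4.2], [4.5, -10.7]] [16.  16.5 16.1 16.4] ang [  68.5  -23.  -111.7  156.5]
yaw 12.0 origin [0.5928 0.0474 0.018 ] pred tip [0.5811 0.0449]
tip [0.5718 0.0433 0.226 ] [[-10.7, -3.9], [-4.3, 10.8], [10.6, 3.9], [4.1, -10.9]] [16.  16.4 16.2 16.4] ang [  66.4  -24.8 -113.8  154.7]
top triang with wrist (array([0.56725754, 0.03959687, 0.26970891]), [np.float64(0.0022991308141008817), np.float64(0.002299130814100881)])
tip in tool mm [-60.6  79.6   5.5]
[[318.8819077  334.39893419]]
```

The square sits about −25° from the vise axes, so the screw is at roughly 0.44 rad. The vise yaw is about 12.6° and the tip is at about (0.572, 0.043, 0.226). The tool can't tilt, so I'll press the crank's arm down on the screw tip to pitch the crank about 27° in the pads.

Emit:
{"method": "servo_tool", "body": {
  "jaw": [2,2,2,2,2,2,2,2],
  "linear": [
    [-2,0,0.5],
    [-5,0,1],
    [-8,0,1.8],
    [-11,0,2.5],
    [-13,0,3],
    [-13.4,1,3.07],
    [-13.4,2.5,3.07],
    [-13.4,2.5,3.07]
  ],
  "turn": [0.05,0.12,0.2,0.26,0.307,0.307,0.307,0.307]
}}

```text
clock: 4.95
position: [0.4937, 0.0602, 0.2802]
tool_rot: [0.705, -0.056, 0.053, -0.705]
contact_force: [-0.5, -0.1, -4.8]
opening: 0.0315
```

```bash
python3 - <<'E'
from h import *
s=st(); T=R.from_quat(s['tool_rot']).as_matrix();p=np.array(s['position'])
print('heading',np.degrees(np.arctan2(T[1,0],T[0,0])),'tip in tool',(T.T@(np.array([.5718,.0433,.226])-p)*1e3).round(1), T[:,1])
E
```

```text
{'clock': 4.95, 'position': [0.4937, 0.0602, 0.2802], 'tool_rot': [0.7053, -0.0559, 0.0529, -0.7047], 'contact_force': [-0.4941, -0.0524, -4.7531], 'opening': 0.0315, 'joint_pos': [-0.5207, 0.0276, 0.316, 1.7616, -0.0093, 1.3581, 1.2139]}
heading -8.824323341404813 tip in tool [79.9 53.9 -4.7] [-4.35544398e-03 -4.33675602e-04 -9.99990421e-01]
```

Emit:
{"method": "servo_tool", "body": {
  "jaw": [2,2,2,2,2,2],
  "linear": [
    [0.3,0,-0.45],
    [0.3,0.5,-0.45],
    [0.3,1.2,-0.45],
    [0.3,1.9,-0.45],
    [0.3,2.6,-0.45],
    [0.3,2.6,-0.45]
  ],
  "turn": [0,0,0,0,0,0]
}}

```text
clock: 5.45
position: [0.4988, 0.0551, 0.2567]
tool_rot: [-0.705, 0.055, -0.056, 0.705]
contact_force: [0.9, 1.9, -0.3]
opening: 0.0312
```

Emit:
{"method": "servo_tool", "body": {
  "jaw": [2,2,2,2],
  "linear": [
    [0,0.4,0],
    [0,0.8,0],
    [0,1,0],
    [0,1,0]
  ],
  "turn": [0,0,0,0]
}}

```text
clock: 5.78
position: [0.4982, 0.0551, 0.2477]
tool_rot: [-0.705, 0.055, -0.055, 0.705]
contact_force: [-5.3, 1.6, 5.1]
opening: 0.0316
```

Emit:
{"method": "servo_tool", "body": {
  "jaw": [2,2,2,2,2,2],
  "linear": [
    [0,0.5,0],
    [0,1,0],
    [0,1.5,0],
    [0,2,0],
    [0,2.3,0],
    [0,2.3,0]
  ],
  "turn": [0,0,0,0,0,0]
}}

```text
clock: 6.28
position: [0.4982, 0.055, 0.2243]
tool_rot: [-0.705, 0.056, -0.055, 0.705]
contact_force: [-4.4, 2.4, 2.5]
opening: 0.0308
```

```bash
python3 - <<'E'
from h import *
s=st(); im,c=shot('scene','s1'); im2,c=shot('wrist','w3')
uv=proj('scene',[.51,.05,.24])[0]; print(uv)
x,y=int(uv[0]),int(uv[1]); o=np.zeros((480,790,3),np.uint8)
cr=im[max(0,y-50):y+70,x-65:x+65]; cr=cv2.resize(cr,None,fx=3.5,fy=3.5,interpolation=cv2.INTER_CUBIC); o[:cr.shape[0],:cr.shape[1]]=cr
w=cv2.resize(im2[150:480,180:480],(325,357)); o[:357,460:785]=w; cv2.imwrite('pics/s1c.png',np.clip(o*1.3,0,255).astype(np.uint8))
E
```

```text
{'clock': 6.2833, 'position': [0.4982, 0.055, 0.2243], 'tool_rot': [-0.7047, 0.0556, -0.0553, 0.7052], 'contact_force': [-4.3712, 2.4461, 2.5321], 'opening': 0.0308, 'joint_pos': [-0.5081, 0.0708, 0.3233, 1.838, -0.0246, 1.2368, 1.2364]}
[339.6813521  196.86023499]
```

View pics/s1c.png

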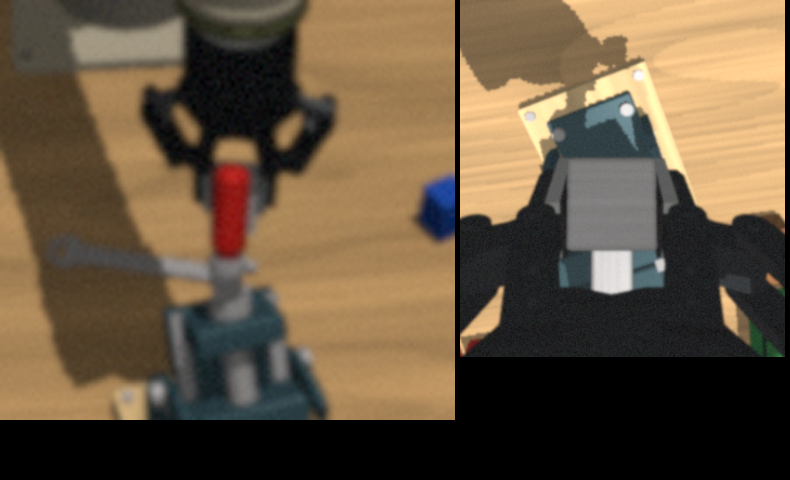

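```bash
cat >> h.py <<'E'
def crankpts(p,head,th,g,off=.002):
    """hub top -x edge, +x edge, grip top, mouth; pivot = off below TCP, g above underside"""
    ex=np.array([np.cos(head),np.sin(head),0]);ez=np.array([0,0,1.])
    X=ex*np.cos(th)+ez*np.sin(th);Z=-ex*np.sin(th)+ez*np.cos(th);P=p-off*ez
    M=P-g*Z; return dict(near=M-.016*X+.044*Z,far=M+.016*X+.044*Z,gtop=M+.09*X+.072*Z,gbase=M+.09*X+.010*Z,mouth=M,X=X,Z=Z)
E
python3 - <<'E'
from h import *
from scipy.optimize import least_squares
s=arm.get_state();p=np.array(s['position']);h=np.radians(-9.)
im=cv2.imread('pics/w3_raw.png').astype(int).mean(2)
print('w col300 rows286-304',im[286:304,318].round().astype(int).tolist(),'rows372-390',im[370:390,290].round().astype(int).tolist())
near,far=296.,379.5
b=cv2.imread('pics/s1_raw.png');hsv=cv2.cvtColor(b,cv2.COLOR_BGR2HSV); m=((hsv[...,0]<8)|(hsv[...,0]>172))&(hsv[...,1]>150);m[:,:325]=0;m[:,355:]=0;m[:180]=0;m[235:]=0
ys,xs=np.nonzero(m);print('red rows',ys.min(),ys.max(),xs.min(),xs.max())
for th in(20,24,27,30,33):
    for g in(.031,):
        c=crankpts(p,h,np.radians(th),g);w=proj('wrist',[c['near'],c['far']]);q=proj('scene',[c['gtop'],c['gbase']])
        print(th,w[:,1].round(1),q.round(1).tolist())
f=lambda v:proj('wrist',[crankpts(p,h,v[0],v[1])[k] for k in('near','far')])[:,1]-[near,far]
r=least_squares(f,[.45,.031],x_scale=[.1,.01]);print(np.degrees(r.x[0]),r.x[1],r.fun)
E
```

```text
w col300 rows286-304 [40, 49, 47, 46, 45, 47, 40, 48, 47, 52, 67, 78, 86, 89, 94, 96, 97, 98] rows372-390 [95, 100, 96, 100, 99, 95, 95, 92, 91, 88, 81, 69, 50, 42, 42, 42, 50, 46, 48, 49]
red rows 193 218 335 344
20 [301.6 385.6] [[339.9, 198.9], [338.7, 223.0]]
24 [299.  384.2] [[340.1, 195.8], [338.8, 220.9]]
27 [297.2 382.9] [[340.2, 193.5], [338.9, 219.2]]
30 [295.6 381.4] [[340.4, 191.3], [339.0, 217.4]]
33 [294.1 379.8] [[340.5, 189.0], [339.0, 215.5]]
30.658805046437486 0.034711640779159725 [ 2.84217094e-13 -1.13686838e-13]
```

Emit:
{"method": "servo_tool", "body": {
  "jaw": [2,2,2,2,2,2,2,2],
  "linear": [
    [0,-2,0],
    [0,-4.5,0],
    [0.5,-6.1,0],
    [2.5,-6.1,-0.1],
    [4.5,-6.1,-0.25],
    [5.3,-6.1,-0.28],
    [5.3,-5.5,-0.28],
    [5.3,-5.5,-0.28]
  ],
  "turn": [0,0,0,0,0,0,0,0]
}}

```text
clock: 7.05
position: [0.5495, 0.0431, 0.2773]
tool_rot: [0.705, -0.057, 0.055, -0.704]
contact_force: [0.3, -0.2, -5.0]
opening: 0.0313
```

```bash
python3 - <<'E'
from h import *
s=st();p=np.array(s['position']);im,c=shot('scene','s2');im3,c3=shot('top','t2')
T=R.from_quat(s['tool_rot']).as_matrix();h=np.arctan2(T[1,0],T[0,0]);k=crankpts(p,h,np.radians(27.5),.032)
print(np.degrees(h),'mouth',k['mouth'].round(4))
y=np.radians(12.6);a=np.array([-.5*np.cos(y),-.5*np.sin(y),.866]);tip=np.array([.5718,.0433,.226])
d=k['mouth']-tip;print('along a',d@a*1e3,'off',((d-a*(d@a))*1e3).round(1))
print('proj tip/collar/mouth scene',proj('scene',[tip,tip-.026*a,k['mouth']]).round(1).tolist())
cr=cv2.resize(im[165:265,290:390],None,fx=6,fy=6,interpolation=cv2.INTER_CUBIC);cv2.imwrite('pics/s2c.png',np.clip(cr*1.4,0,255).astype(np.uint8))
E
```

```text
{'clock': 7.05, 'position': [0.5495, 0.0431, 0.2773], 'tool_rot': [0.7053, -0.057, 0.0548, -0.7044], 'contact_force': [0.2801, -0.2037, -4.9877], 'opening': 0.0313, 'joint_pos': [-0.4775, 0.1558, 0.3558, 1.6393, -0.0547, 1.3597, 1.2984]}
-9.075045658690035 mouth [0.5641 0.0408 0.2469]
along a 22.122701790423037 off [ 3.1 -0.1  1.7]
proj tip/collar/mouth scene [[339.1, 219.7], [340.6, 230.0], [337.9, 211.3]]
```

View pics/s2c.png

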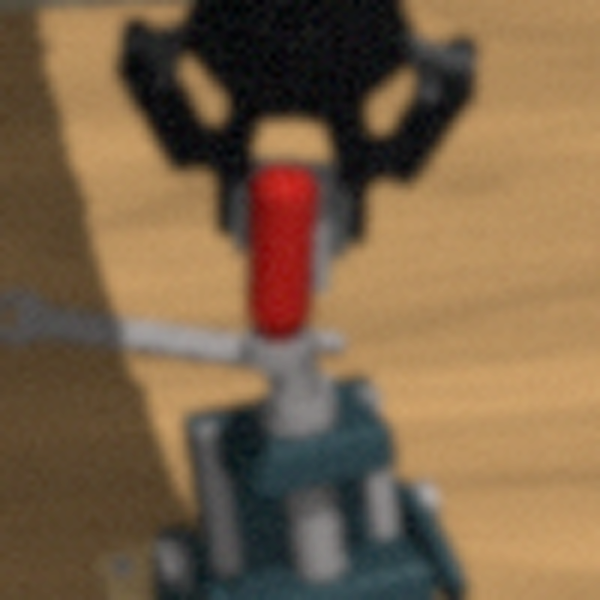

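Emit:
{"method": "servo_tool", "body": {
  "jaw": [2,2,2,2,2,2,2],
  "linear": [
    [0.2,0.5,0.1],
    [0.4,1.0,0.2],
    [0.6,1.5,0.3],
    [0.8,1.9,0.36],
    [0.9,2.15,0.4],
    [1.0,2.35,0.44],
    [1.0,2.35,0.44]
  ],
  "turn": [0,0,0,0,0,0,0]
}}

```text
clock: 7.73
position: [0.5609, 0.0461, 0.2552]
tool_rot: [0.705, -0.056, 0.055, -0.705]
contact_force: [-0.5, -0.3, -3.8]
opening: 0.0313
```

```bash
cat > chk.py <<'E'
from h import *
s=st();p=np.array(s['position']);T=R.from_quat(s['tool_rot']).as_matrix();h=np.arctan2(T[1,0],T[0,0]);k=crankpts(p,h,np.radians(27.5),.032)
y=np.radians(12.6);a=np.array([-.5*np.cos(y),-.5*np.sin(y),.866]);tip=np.array([.5718,.0433,.226])
d=k['mouth']-tip;print('along a',(d@a*1e3).round(1),'off',((d-a*(d@a))*1e3).round(1),'head',np.degrees(h).round(1),'tq',np.round(s['wrist_torque'],2))
E
python3 chk.py
```

```text
{'clock': 7.7333, 'position': [0.5609, 0.0461, 0.2552], 'tool_rot': [0.705, -0.0559, 0.0555, -0.7048], 'contact_force': [-0.5392, -0.2745, -3.7833], 'opening': 0.0313, 'joint_pos': [-0.4724, 0.1934, 0.3554, 1.6449, -0.0691, 1.3164, 1.3074]}
along a -2.9 off [2.3 0.2 1.3] head -9.0 tq [ 0.04  0.16 -0.06]
```

Emit:
{"method": "servo_tool", "body": {
  "jaw": [2,2,2,2,2],
  "linear": [
    [0.06,0.1,0.02],
    [0.12,0.2,0.04],
    [0.18,0.32,0.07],
    [0.23,0.43,0.09],
    [0.23,0.43,0.09]
  ],
  "turn": [0,0,0,0,0]
}}

```text
clock: 8.15
position: [0.5624, 0.0462, 0.2539]
tool_rot: [-0.705, 0.056, -0.056, 0.705]
contact_force: [-15.8, -1.4, 18.8]
opening: 0.0309
```

```bash
python3 chk.py
```

```text
{'clock': 8.15, 'position': [0.5624, 0.0462, 0.2539], 'tool_rot': [-0.7047, 0.0564, -0.0555, 0.7051], 'contact_force': [-15.7555, -1.3869, 18.7515], 'opening': 0.0309, 'joint_pos': [-0.471, 0.1981, 0.3559, 1.6426, -0.0718, 1.3147, 1.3091]}
along a -4.8 off [2.9 0.  1.6] head -9.1 tq [-0.63  3.69 -0.23]
```

Emit:
{"method": "servo_tool", "body": {
  "jaw": [2,2,2,2,2,2,2],
  "linear": [
    [-0.14,-0.26,-0.05],
    [-0.38,-0.11,-0.15],
    [-0.38,-0.11,-0.15],
    [-0.3,0.05,-0.12],
    [-0.22,0.2,-0.09],
    [-0.15,0.32,-0.06],
    [-0.15,0.32,-0.06]
  ],
  "turn": [0,0,0,0,0,0,0]
}}

```text
clock: 8.73
position: [0.5623, 0.0438, 0.2485]
tool_rot: [0.706, -0.056, 0.057, -0.704]
contact_force: [-1.3, -7.2, 2.5]
opening: 0.0312
```

```bash
python3 chk.py
```

```text
{'clock': 8.7333, 'position': [0.5623, 0.0438, 0.2485], 'tool_rot': [0.7057, -0.0563, 0.0571, -0.704], 'contact_force': [-1.2941, -7.2074, 2.453], 'opening': 0.0312, 'joint_pos': [-0.4703, 0.1993, 0.3572, 1.6527, -0.0691, 1.3018, 1.3091]}
along a -9.1 off [ 0.6 -2.9  0. ] head -9.2 tq [-1.71  0.25 -0.22]
```

Emit:
{"method": "servo_tool", "body": {
  "jaw": [2,2,2,2,2,2],
  "linear": [
    [0.02,0,-0.15],
    [0.07,0.1,-0.13],
    [0.12,0.2,-0.11],
    [0.16,0.28,-0.1],
    [0.2,0.35,-0.08],
    [0.2,0.35,-0.08]
  ],
  "turn": [0,0,0,0,0,0]
}}

```text
clock: 9.23
position: [0.564, 0.0432, 0.2454]
tool_rot: [0.705, -0.056, 0.057, -0.704]
contact_force: [-3.6, -7.6, 6.1]
opening: 0.0313
```

```bash
python3 chk.py
```

```text
{'clock': 9.2333, 'position': [0.564, 0.0432, 0.2454], 'tool_rot': [0.7054, -0.0562, 0.0568, -0.7043], 'contact_force': [-3.5591, -7.5706, 6.1493], 'opening': 0.0313, 'joint_pos': [-0.4677, 0.2052, 0.3576, 1.6528, -0.0723, 1.2964, 1.3134]}
along a -12.5 off [ 0.6 -3.8 -0.1] head -9.2 tq [-1.59  0.8  -0.2 ]
```

Emit:
{"method": "servo_tool", "body": {
  "jaw": [2,2,2,2,2,2],
  "linear": [
    [0.03,0,-0.2],
    [0.07,0.1,-0.18],
    [0.12,0.2,-0.16],
    [0.16,0.28,-0.14],
    [0.21,0.35,-0.13],
    [0.21,0.35,-0.13]
  ],
  "turn": [0,0,0,0,0,0]
}}

```text
clock: 9.73
position: [0.5653, 0.0431, 0.243]
tool_rot: [-0.705, 0.056, -0.056, 0.705]
contact_force: [-11.0, -3.9, 15.4]
opening: 0.0316
```

```bash
python3 chk.py
```

```text
{'clock': 9.7333, 'position': [0.5653, 0.0431, 0.243], 'tool_rot': [-0.7047, 0.056, -0.0561, 0.7051], 'contact_force': [-11.0158, -3.9294, 15.4317], 'opening': 0.0316, 'joint_pos': [-0.4649, 0.2102, 0.3576, 1.6525, -0.0766, 1.2924, 1.3186]}
along a -15.3 off [ 0.7 -4.2 -0.2] head -9.1 tq [-0.68  2.25 -0.25]
```

Emit:
{"method": "servo_tool", "body": {
  "jaw": [3.4,3.6,3.8,3.8,3.8,3.8],
  "linear": [
    [0,0,0],
    [0,0,0],
    [0,0,0],
    [0,0,0],
    [0,0,0],
    [0,0,0]
  ],
  "turn": [0,0,0,0,0,0]
}}

```text
clock: 10.23
position: [0.5654, 0.0438, 0.241]
tool_rot: [-0.705, 0.056, -0.055, 0.705]
contact_force: [0.0, 0.6, -0.5]
opening: 0.0384
```

```bash
python3 - <<'E'
from h import *
s=st(); im,c=shot('scene','s3'); im2,c=shot('wrist','w4')
o=np.zeros((480,800,3),np.uint8)
cr=cv2.resize(im[170:260,290:390],None,fx=4.4,fy=4.4,interpolation=cv2.INTER_CUBIC); o[:cr.shape[0],:440]=cr
w=cv2.resize(im2[180:480,190:460],(350,389)); o[:389,445:795]=w; cv2.imwrite('pics/s3c.png',np.clip(o*1.4,0,255).astype(np.uint8))
E
```

```text
{'clock': 10.2333, 'position': [0.5654, 0.0438, 0.241], 'tool_rot': [-0.7049, 0.0557, -0.0555, 0.705], 'contact_force': [0.0471, 0.6474, -0.52], 'opening': 0.0384, 'joint_pos': [-0.4653, 0.2122, 0.3567, 1.6542, -0.0768, 1.2892, 1.3188]}
```

View pics/s3c.png

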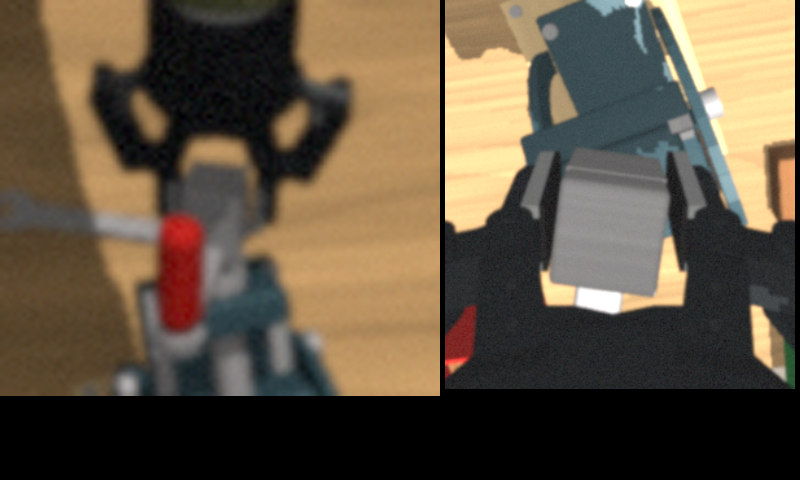

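The crank is on the square but not yet home. In the scene view the hub is over the screw with the grip at about (331,232), sagging a little; in the wrist view the hub top is at about (317,360). Next I'll back off upwards, close the fingers and press the hub down.

Emit:
{"method": "servo_tool", "body": {
  "jaw": [5,5,5,5,5,4,2,0.5,0,0],
  "linear": [
    [0,0,0],
    [0,-0.5,0],
    [0,-2.5,0],
    [0,-5,0],
    [0,-7.5,0],
    [0,-7.5,0],
    [0,-7.5,0],
    [0,-7.5,0],
    [0,-7.5,0],
    [0,-7.5,0]
  ],
  "turn": [0,0,0,0,0,0,0,0,0,0]
}}

```text
clock: 11.17
position: [0.5651, 0.0435, 0.3153]
tool_rot: [0.705, -0.056, 0.055, -0.705]
contact_force: [-0.7, -0.3, -0.3]
opening: -0.0001
```

```bash
python3 - <<'E'
from h import *
import os
s=st(); im2,c=shot('wrist','w5')
T=R.from_quat(s['tool_rot']).as_matrix();p=np.array(s['position'])
cv2.imwrite('pics/w5c.png',np.clip(im2[150:480,170:480]*1.4,0,255).astype(np.uint8))
K=cam('wrist'); print('fx',K[0][0,0])
E
```

```text
{'clock': 11.1667, 'position': [0.5651, 0.0435, 0.3153], 'tool_rot': [0.705, -0.0563, 0.0551, -0.7048], 'contact_force': [-0.7466, -0.2894, -0.2641], 'opening': -0.0001, 'joint_pos': [-0.4715, 0.1761, 0.3631, 1.5391, -0.0627, 1.4396, 1.3078]}
fx 334.54106412016455
```

View pics/w5c.png

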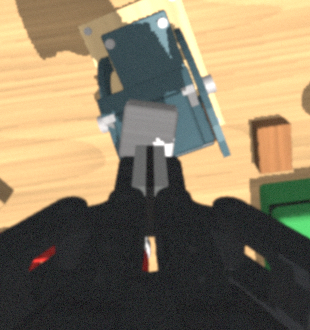

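```bash
python3 - <<'E'
from h import *
s=arm.get_state();p=np.array(s['position']);c5=cam('wrist');C=-c5[2].T@c5[3]
C4=C+np.array([.5654,.0438,.241])-p; c4=(c5[0],c5[1],c5[2],-c5[2]@C4)
y=np.radians(12.6);a=np.array([-.5*np.cos(y),-.5*np.sin(y),.866]);tip=np.array([.5718,.0433,.226])
cor=[(190+(u-445)/1.296,180+v/1.296) for u,v in((563,172),(670,185),(655,295),(550,280))]
obj=np.array([[-.016,-.016,0],[-.016,.016,0],[.016,.016,0],[.016,-.016,0]])
# corners: image up=-x, right=+y ; planar pnp
for i in range(1):
    ok,rv,tv,er=cv2.solvePnPGeneric(obj,np.array(cor),c4[0],c4[1],flags=cv2.SOLVEPNP_IPPE)
    for r,t,e in zip(rv,tv,er):
        M=cv2.Rodrigues(r)[0];X=c4[2].T@(t.ravel()-c4[3]);A=c4[2].T@M
        print('hubtop',X.round(4),'z axis',A[:,2].round(2),'x',A[:,0].round(2),'err',e)
for q in((5,18),(1,1)):pass
q=np.mean(cor,0)
for z in(.24,.25,.26): print(z,onz('wrist',q,z,c4).round(4))
print('tip+18a',tip+.018*a,'tip+30a',tip+.03*a, 'a',a)
E
```

```text
hubtop [0.5671 0.0425 0.2524] z axis [-0.38  0.07  0.92] x [ 0.88 -0.27  0.38] err [0.64612688]
hubtop [0.5662 0.0427 0.2522] z axis [-0.75  0.13  0.64] x [ 0.61 -0.22  0.76] err [2.19488019]
0.24 [0.5763 0.0409 0.24  ]
0.25 [0.5691 0.0422 0.25  ]
0.26 [0.5619 0.0434 0.26  ]
tip+18a [0.56301675 0.04133671 0.241588  ] tip+30a [0.55716125 0.04002785 0.25198   ] a [-0.48795838 -0.10907162  0.866     ]
```

Emit:
{"method": "servo_tool", "body": {
  "jaw": [0,0,0,0,0,0,0,0],
  "linear": [
    [-0.6,0.5,-0.24],
    [-0.6,2,-0.24],
    [-0.6,3.3,-0.24],
    [-0.6,3.8,-0.24],
    [-0.5,4,-0.2],
    [-0.4,4.2,-0.16],
    [-0.28,4.4,-0.11],
    [-0.28,4.4,-0.11]
  ],
  "turn": [0,0,0,0,0,0,0,0]
}}

```text
clock: 11.88
position: [0.5612, 0.0419, 0.2756]
tool_rot: [-0.705, 0.057, -0.056, 0.705]
contact_force: [-21.0, -2.7, 28.4]
opening: 0.0001
```

Emit:
{"method": "servo_tool", "body": {
  "jaw": [0,0,0,0,0],
  "linear": [
    [0.09,0.17,0.04],
    [0.18,0.34,0.07],
    [0.28,0.52,0.11],
    [0.28,0.52,0.11],
    [0.28,0.52,0.11]
  ],
  "turn": [0,0,0,0,0]
}}

```text
clock: 12.3
position: [0.5635, 0.0418, 0.2751]
tool_rot: [-0.704, 0.056, -0.056, 0.706]
contact_force: [-42.4, -6.8, 65.3]
opening: 0.0001
```

Emit:
{"method": "servo_tool", "body": {
  "jaw": [0,0,0,0,0,0,0,0,0,0],
  "linear": [
    [0,-1,0],
    [0,-2.2,0],
    [-1.5,-2.2,-0.4],
    [-1.5,-1.5,-0.4],
    [-1.5,-0.8,-0.4],
    [-1.4,-0.5,-0.37],
    [-1.3,-0.3,-0.33],
    [-1.2,-0.12,-0.3],
    [-1.1,0.05,-0.26],
    [-1.1,0.05,-0.26]
  ],
  "turn": [0,0,0,0,0,0,0,0,0,0]
}}

```text
clock: 13.13
position: [0.5514, 0.0426, 0.269]
tool_rot: [-0.705, 0.058, -0.053, 0.705]
contact_force: [-34.7, -2.1, 41.7]
opening: -0.0
```

Emit:
{"method": "servo_tool", "body": {
  "jaw": [0,0,0,0,0],
  "linear": [
    [0.09,0.17,0.04],
    [0.14,0.26,0.05],
    [0.19,0.35,0.07],
    [0.19,0.35,0.07],
    [0.19,0.35,0.07]
  ],
  "turn": [0,0,0,0,0]
}}

```text
clock: 13.55
position: [0.552, 0.0427, 0.2676]
tool_rot: [-0.704, 0.059, -0.053, 0.705]
contact_force: [-51.4, -4.1, 62.0]
opening: 0.0001
```

```bash
python3 - <<'E'
from h import *
s=st(); im,c=shot('scene','s4'); print(np.round(s['wrist_torque'],2))
hsv=cv2.cvtColor(im,cv2.COLOR_BGR2HSV); m=((hsv[...,0]<8)|(hsv[...,0]>172))&(hsv[...,1]>150);m[:,:310]=0;m[:,365:]=0;m[:180]=0;m[260:]=0
ys,xs=np.nonzero(m);print('red rows',ys.min(),ys.max(),xs.min(),xs.max())
b=cv2.imread('pics/s3_raw.png');hsv=cv2.cvtColor(b,cv2.COLOR_BGR2HSV); m=((hsv[...,0]<8)|(hsv[...,0]>172))&(hsv[...,1]>150);m[:,:310]=0;m[:,365:]=0;m[:180]=0;m[260:]=0
ys,xs=np.nonzero(m);print('s3 red rows',ys.min(),ys.max(),xs.min(),xs.max())
y=np.radians(12.6);ex=np.array([np.cos(y),np.sin(y),0]);ey=np.array([-np.sin(y),np.cos(y),0]);a=-.5*ex+np.array([0,0,.866]);fx=.866*ex+np.array([0,0,.5])
for tip in(np.array([.5718,.0433,.226]),np.array([.574,.040,.226])):
  for dep in(15,20,26):
    M=tip-a*dep/1e3; ph=np.radians(-25);X=np.cos(ph)*fx+np.sin(ph)*ey
    print(dep,'gtop/gbase px',proj('scene',[M+.09*X+.072*a,M+.09*X+.01*a]).round(1).tolist(),'hubtop',(M+.044*a).round(4),'gmid',(M+.09*X+.041*a).round(4))
E
```

```text
{'clock': 13.55, 'position': [0.552, 0.0427, 0.2676], 'tool_rot': [-0.7044, 0.059, -0.0527, 0.7054], 'contact_force': [-51.3877, -4.0792, 62.0474], 'opening': 0.0001, 'joint_pos': [-0.4729, 0.171, 0.3578, 1.6435, -0.0644, 1.3468, 1.3077]}
[-0.87 11.14 -0.07]
red rows 221 246 326 335
s3 red rows 186 244 326 337
15 gtop/gbase px [[329.2, 209.2], [333.1, 235.9]] hubtop [0.5576 0.0401 0.2511] gmid [0.6363 0.0188 0.2893]
20 gtop/gbase px [[329.5, 211.4], [333.4, 238.0]] hubtop [0.5601 0.0407 0.2468] gmid [0.6388 0.0193 0.285 ]
26 gtop/gbase px [[329.9, 214.0], [333.8, 240.5]] hubtop [0.563  0.0413 0.2416] gmid [0.6417 0.02   0.2798]
15 gtop/gbase px [[327.7, 210.0], [331.7, 236.7]] hubtop [0.5598 0.0368 0.2511] gmid [0.6385 0.0155 0.2893]
20 gtop/gbase px [[328.0, 212.2], [332.0, 238.8]] hubtop [0.5623 0.0374 0.2468] gmid [0.641 0.016 0.285]
26 gtop/gbase px [[328.4, 214.8], [332.4, 241.4]] hubtop [0.5652 0.038  0.2416] gmid [0.6439 0.0167 0.2798]
```

Emit:
{"method": "servo_tool", "body": {
  "jaw": [0,0,0,0,0,0,0,0,0,0],
  "linear": [
    [0,-1,0],
    [0,-1.8,0],
    [-1.3,-1.8,-0.25],
    [-1.3,-1,-0.25],
    [-1.3,-0.4,-0.25],
    [-1.25,0,-0.23],
    [-1.2,0.2,-0.2],
    [-1.1,0.4,-0.17],
    [-1.05,0.5,-0.15],
    [-1.05,0.5,-0.15]
  ],
  "turn": [0,0,0,0,0,0,0,0,0,0]
}}

```text
clock: 14.43
position: [0.5421, 0.0417, 0.2569]
tool_rot: [0.706, -0.06, 0.053, -0.704]
contact_force: [-25.5, -5.5, 18.5]
opening: -0.0002
```

```bash
cat > red.py <<'E'
from h import *
import sys
s=st(); im,c=shot('scene',sys.argv[1])
hsv=cv2.cvtColor(im,cv2.COLOR_BGR2HSV); m=((hsv[...,0]<8)|(hsv[...,0]>172))&(hsv[...,1]>150);m[:,:280]=0;m[:,390:]=0;m[:180]=0;m[262:]=0
k,l,q,ce=cv2.connectedComponentsWithStats(m.astype(np.uint8));i=1+np.argmax(q[1:,4]);print('red',q[i],ce[i])
E
python3 red.py s5
```

```text
{'clock': 14.4333, 'position': [0.5421, 0.0417, 0.2569], 'tool_rot': [0.7059, -0.0599, 0.0525, -0.7038], 'contact_force': [-25.5412, -5.5072, 18.4662], 'opening': -0.0002, 'joint_pos': [-0.4784, 0.1553, 0.3553, 1.6826, -0.0548, 1.3244, 1.2986]}
red [323 215  12  27 230] [328.73478261 227.86956522]
```

Emit:
{"method": "servo_tool", "body": {
  "jaw": [0,0,0,0,0,0,0,0,0],
  "linear": [
    [-0.1,-1,0],
    [-0.1,-1.9,0],
    [0.6,-1.9,-0.1],
    [0.6,-1.3,-0.1],
    [0.6,-0.8,-0.1],
    [0.7,-0.6,-0.07],
    [0.8,-0.4,-0.03],
    [0.9,-0.2,0],
    [0.9,-0.2,0]
  ],
  "turn": [0,0,0,0,0,0,0,0,0]
}}

```text
clock: 15.23
position: [0.5515, 0.0426, 0.2614]
tool_rot: [-0.704, 0.058, -0.053, 0.705]
contact_force: [-28.3, 0.9, 31.3]
opening: -0.0001
```

```bash
python3 red.py s6
```

```text
{'clock': 15.2333, 'position': [0.5515, 0.0426, 0.2614], 'tool_rot': [-0.7045, 0.0579, -0.0529, 0.7054], 'contact_force': [-28.301, 0.8731, 31.2548], 'opening': -0.0001, 'joint_pos': [-0.4732, 0.1718, 0.3574, 1.6555, -0.0643, 1.3321, 1.309]}
red [322 215  12  27 232] [327.68103448 227.62068966]
```

Emit:
{"method": "servo_tool", "body": {
  "jaw": [0,0,0,0,0],
  "linear": [
    [0.09,0.17,0.04],
    [0.14,0.26,0.05],
    [0.19,0.35,0.07],
    [0.19,0.35,0.07],
    [0.19,0.35,0.07]
  ],
  "turn": [0,0,0,0,0]
}}

```text
clock: 15.7
position: [0.5519, 0.0428, 0.2609]
tool_rot: [-0.704, 0.059, -0.052, 0.706]
contact_force: [-49.5, -1.3, 58.9]
opening: 0.0001
```

Emit:
{"method": "servo_tool", "body": {
  "jaw": [0,0,0,1,3,5,6,6,6],
  "linear": [
    [-0.1,-0.5,0],
    [-0.2,-2,0],
    [-0.2,-4,0],
    [-0.2,-6,0],
    [-0.2,-8,0],
    [-0.2,-9.5,0],
    [-0.2,-10.5,0],
    [-0.2,-10.5,0],
    [-0.2,-10.5,0]
  ],
  "turn": [0,0,0,0,-0.1,-0.2,-0.3,-0.35,-0.35]
}}

```text
clock: 16.45
position: [0.5547, 0.0427, 0.3612]
tool_rot: [-0.704, -0.069, 0.069, 0.704]
contact_force: [-0.5, -0.6, -0.2]
opening: 0.0599
```

```bash
python3 red.py s7; python3 - <<'E'
from h import *
s=arm.get_state();T=R.from_quat(s['tool_rot']).as_matrix();print('head',np.degrees(np.arctan2(T[1,0],T[0,0])))
im,c=shot('wrist','w7')
o=np.zeros((480,800,3),np.uint8); o[:450,:440]=cv2.resize(cv2.imread('pics/s7_raw.png')[170:260,290:378],(440,450),interpolation=cv2.INTER_CUBIC)
o[:400,445:795]=cv2.resize(im[140:480,170:467],(350,400)); cv2.imwrite('pics/c7.png',np.clip(o*1.4,0,255).astype(np.uint8))
E
```

```text
{'clock': 16.45, 'position': [0.5547, 0.0427, 0.3612], 'tool_rot': [-0.7037, -0.0687, 0.0687, 0.7038], 'contact_force': [-0.5052, -0.6369, -0.2438], 'opening': 0.0599, 'joint_pos': [-0.4584, 0.1399, 0.3403, 1.4822, -0.0467, 1.5275, 1.6464]}
red [322 217  11  27 226] [327.05752212 229.83185841]
head 10.953554160143982
```

View pics/c7.png

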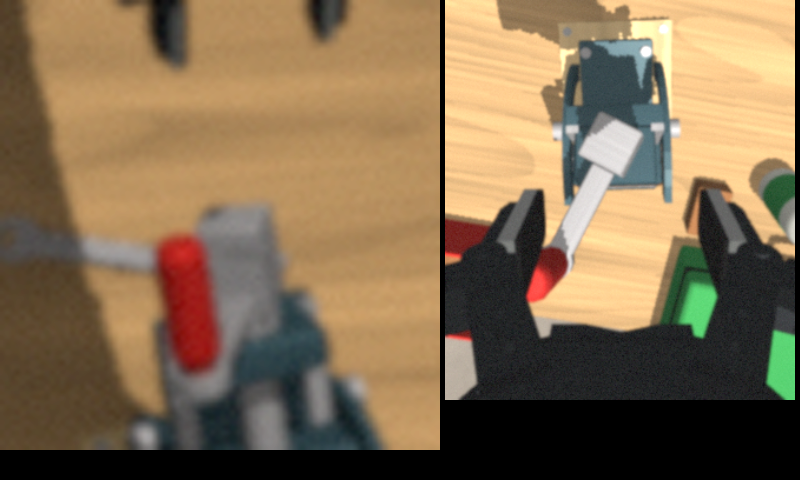

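```bash
python3 - <<'E'
from h import *
c=cam('wrist')
px=lambda u,v:(170+(u-445)/1.178,140+v/1.1765)
for yaw in(12.6,):
    y=np.radians(yaw);ex=np.array([np.cos(y),np.sin(y),0]);ey=np.array([-np.sin(y),np.cos(y),0]);a=-.5*ex+np.array([0,0,.866]);fx=.866*ex+np.array([0,0,.5])
    H=onz('wrist',px(612,144),.2416,c);print('hubtop',H.round(4))
    M=H-.044*a; print('mouth/collar',M.round(4),'tip',(M+.026*a).round(4))
    A0=M+.010*a
    def pl(q):
        o,d=ray('wrist',q,c);return o+d*((A0-o)@a)/(d@a)
    P=[pl(px(*q)) for q in((590.5,200),(570,240))]
    for q in P: print('arm pt',((q-A0)@fx*1e3).round(1),((q-A0)@ey*1e3).round(1))
    v=P[1]-P[0];print('phi',np.degrees(np.arctan2(v@ey,v@fx)))
    for ph in(-25,-30,-35):
        X=np.cos(np.radians(ph))*fx+np.sin(np.radians(ph))*ey
        print(ph,'scene gtop/gbase',proj('scene',[M+.09*X+.072*a,M+.09*X+.01*a]).round(1).tolist(),'wrist',proj('wrist',[M+.09*X+.072*a]).round(1),'gmid',(M+.09*X+.041*a).round(4))
im=cv2.imread('pics/w7_raw.png');hsv=cv2.cvtColor(im,cv2.COLOR_BGR2HSV);m=((hsv[...,0]<8)|(hsv[...,0]>172))&(hsv[...,1]>150);m[:,:225]=0;m[:,300:]=0;m[340:]=0;m[:300]=0
ys,xs=np.nonzero(m);print(xs.min(),xs.max(),ys.min(),ys.max())
E
```

```text
hubtop [0.5651 0.0389 0.2416]
mouth/collar [0.5866 0.0436 0.2035] tip [0.5739 0.0408 0.226 ]
arm pt 34.4 -17.4
arm pt 61.6 -32.1
phi -28.256688102707145
-25 scene gtop/gbase [[328.8, 214.8], [332.8, 241.3]] wrist [[252.6 383.8]] gmid [0.6438 0.0175 0.2798]
-30 scene gtop/gbase [[325.3, 215.0], [329.3, 241.5]] wrist [[241.8 378. ]] gmid [0.6423 0.01   0.278 ]
-35 scene gtop/gbase [[321.9, 215.1], [326.0, 241.5]] wrist [[231.6 371.2]] gmid [0.6402 0.0027 0.2759]Traceback (most recent call last):
  File "<stdin>", line 18, in <module>
    return umr_minimum(a, axis, None, out, keepdims, initial, where)
ValueError: zero-size array to reduction operation minimum which has no identity
```

The crank looks home: its grip is parallel to the screw, the hub top is at wrist(312,263), and the press bottomed out with 77 N and no further travel. The arm angle is about −28°. Next I'll take the red grip with the jaw axis along the vise's y.

Emit:
{"method": "servo_tool", "body": {
  "jaw": [6,6,6,6,6,6,6,6,6,6],
  "linear": [
    [2,0,-1.2],
    [4.5,0,-2.8],
    [7,0,-4.2],
    [7.7,0,-4.7],
    [7.7,1,-4.7],
    [7.7,3.5,-4.7],
    [7.7,6,-4.7],
    [7.7,7.5,-4.7],
    [7.7,7.9,-4.7],
    [7.7,7.9,-4.7]
  ],
  "turn": [-0.01,-0.02,-0.029,-0.029,-0.029,-0.029,-0.029,-0.029,-0.029,-0.029]
}}

```text
clock: 17.38
position: [0.6378, 0.0117, 0.2811]
tool_rot: [-0.703, -0.077, 0.079, 0.703]
contact_force: [-0.6, 1.2, -0.0]
opening: 0.0601
```

Emit:
{"method": "servo_tool", "body": {
  "jaw": [4,2.6,1.5,1.5,1.5,1.5],
  "linear": [
    [0,0,0],
    [0,0,0],
    [0,0,0],
    [0,0,0],
    [0,0,0],
    [0,0,0]
  ],
  "turn": [0,0,0,0,0,0]
}}

```text
clock: 17.88
position: [0.6395, 0.0109, 0.2837]
tool_rot: [0.703, 0.079, -0.077, -0.703]
contact_force: [1.2, -1.6, 6.0]
opening: 0.023
```

```bash
python3 red.py s8; cat > path.py <<'E'
import sys,numpy as np
p0,*ps=[np.radians(float(v)) for v in sys.argv[1:]]
print([[round(float(v),2) for v in (9*.866*(np.cos(p)-np.cos(p0)),-9*.5*(np.cos(p)-np.cos(p0)),9*(np.sin(p)-np.sin(p0)))] for p in ps])
E
python3 path.py -28.5 -33 -38 -44 -50 -56 -62; python3 path.py -62 -68 -74 -80 -86 -92 -98 -104
```

```text
{'clock': 17.8833, 'position': [0.6395, 0.0109, 0.2837], 'tool_rot': [0.7028, 0.0786, -0.0773, -0.7027], 'contact_force': [1.1615, -1.6359, 5.9881], 'opening': 0.023, 'joint_pos': [-0.3663, 0.3578, 0.3706, 1.3936, -0.1289, 1.412, 1.7947]}
red [322 218  13  26 242] [328.5        230.02892562]
[[-0.31, 0.18, -0.61], [-0.71, 0.41, -1.25], [-1.24, 0.72, -1.96], [-1.84, 1.06, -2.6], [-2.49, 1.44, -3.17], [-3.19, 1.84, -3.65]]
[[-0.74, 0.43, -0.4], [-1.51, 0.87, -0.7], [-2.31, 1.33, -0.92], [-3.12, 1.8, -1.03], [-3.93, 2.27, -1.05], [-4.74, 2.74, -0.97], [-5.54, 3.2, -0.79]]
```

Emit:
{"method": "servo_tool", "body": {
  "jaw": [1.5,1.5,1.5,1.5,1.5,1.5,1.5],
  "linear": [
    [-0.31,0.18,-0.61],
    [-0.71,0.41,-1.25],
    [-1.24,0.72,-1.96],
    [-1.84,1.06,-2.6],
    [-2.49,1.44,-3.17],
    [-3.19,1.84,-3.65],
    [-3.19,1.84,-3.65]
  ],
  "turn": [0,0,0,0,0,0,0]
}}

```text
clock: 18.52
position: [0.6152, -0.0329, 0.2654]
tool_rot: [-0.703, -0.078, 0.077, 0.703]
contact_force: [-3.0, -2.2, 11.4]
opening: 0.0224
```

```bash
cat > ph.py <<'E'
from h import *
s=st();p=np.array(s['position']);M=np.array([.5866,.0436,.2035])
y=np.radians(12.6);ex=np.array([np.cos(y),np.sin(y),0]);ey=np.array([-np.sin(y),np.cos(y),0]);a=-.5*ex+np.array([0,0,.866]);fx=.866*ex+np.array([0,0,.5])
d=p-M;u,v,w=d@fx,d@ey,d@a;f=np.array(s['contact_force']);ph=np.arctan2(v,u)
t=-np.sin(ph)*fx+np.cos(ph)*ey;r=np.cos(ph)*fx+np.sin(ph)*ey
print('phi',np.degrees(ph).round(1),'r',np.hypot(u,v).round(4),'h',w.round(4),'F tang(+ =resists cw)',(f@t).round(1),'rad',(f@r).round(1),'ax',(f@a).round(1),'|F|',np.linalg.norm(f).round(1))
E
python3 ph.py
```

```text
{'clock': 18.5167, 'position': [0.6152, -0.0329, 0.2654], 'tool_rot': [-0.7026, -0.0778, 0.0772, 0.7031], 'contact_force': [-2.9728, -2.2309, 11.3874], 'opening': 0.0224, 'joint_pos': [-0.326, 0.3127, 0.3873, 1.4895, -0.1198, 1.362, 1.8595]}
phi -63.3 r 0.0906 h 0.048 F tang(+ =resists cw) 1.8 rad 2.6 ax 11.6 |F| 12.0
```

Emit:
{"method": "servo_tool", "body": {
  "jaw": [1.5,1.5,1.5,1.5,1.5,1.5,1.5,1.5],
  "linear": [
    [-0.74,0.43,-0.4],
    [-1.51,0.87,-0.7],
    [-2.31,1.33,-0.92],
    [-3.12,1.8,-1.03],
    [-3.93,2.27,-1.05],
    [-4.74,2.74,-0.97],
    [-5.54,3.2,-0.79],
    [-5.54,3.2,-0.79]
  ],
  "turn": [0,0,0,0,0,0,0,0]
}}

```text
clock: 19.18
position: [0.5627, -0.053, 0.2339]
tool_rot: [0.703, 0.078, -0.077, -0.703]
contact_force: [-8.0, -6.4, 17.1]
opening: 0.0225
```

```bash
python3 ph.py;python3 red.py s9; python3 path.py -104 -110 -116 -122 -128 -134 -140; python3 path.py -140 -145 -150 -155 -160 -165; python3 path.py -165 -169 -173 -177 -181 -184;
```

```text
{'clock': 19.1833, 'position': [0.5627, -0.053, 0.2339], 'tool_rot': [0.7029, 0.0779, -0.077, -0.7028], 'contact_force': [-8.0034, -6.4182, 17.1239], 'opening': 0.0225, 'joint_pos': [-0.3258, 0.2129, 0.3922, 1.6719, -0.0846, 1.2722, 1.8734]}
phi -104.6 r 0.092 h 0.0486 F tang(+ =resists cw) 1.7 rad 4.2 ax 19.4 |F| 20.0
{'clock': 19.1833, 'position': [0.5627, -0.053, 0.2339], 'tool_rot': [0.7029, 0.0779, -0.077, -0.7028], 'contact_force': [-8.0034, -6.4182, 17.1239], 'opening': 0.0225, 'joint_pos': [-0.3258, 0.2129, 0.3922, 1.6719, -0.0846, 1.2722, 1.8734]}
red [292 210  13  24 212] [298.68396226 221.00943396]
[[-0.78, 0.45, 0.28], [-1.53, 0.88, 0.64], [-2.24, 1.3, 1.1], [-2.91, 1.68, 1.64], [-3.53, 2.04, 2.26], [-4.09, 2.36, 2.95]]
[[-0.41, 0.24, 0.62], [-0.78, 0.45, 1.29], [-1.09, 0.63, 1.98], [-1.35, 0.78, 2.71], [-1.56, 0.9, 3.46]]
[[-0.12, 0.07, 0.61], [-0.21, 0.12, 1.23], [-0.25, 0.15, 1.86], [-0.26, 0.15, 2.49], [-0.25, 0.14, 2.96]]
```

Emit:
{"method": "servo_tool", "body": {
  "jaw": [1.5,1.5,1.5,1.5,1.5,1.5,1.5],
  "linear": [
    [-0.83,0.36,0.28],
    [-1.58,0.79,0.64],
    [-2.29,1.2,1.1],
    [-2.96,1.59,1.64],
    [-3.58,1.95,2.26],
    [-4.14,2.27,2.95],
    [-4.14,2.27,2.95]
  ],
  "turn": [0,0,0,0,0,0,0]
}}

```text
clock: 19.82
position: [0.5148, -0.0331, 0.2097]
tool_rot: [0.703, 0.077, -0.078, -0.702]
contact_force: [-10.3, -9.1, 10.5]
opening: 0.0224
```

```bash
python3 ph.py
```

```text
{'clock': 19.8167, 'position': [0.5148, -0.0331, 0.2097], 'tool_rot': [0.7032, 0.0766, -0.0784, -0.7025], 'contact_force': [-10.2698, -9.1417, 10.4872], 'opening': 0.0224, 'joint_pos': [-0.3668, 0.1189, 0.3695, 1.8228, -0.0444, 1.2105, 1.8065]}
phi -140.6 r 0.0932 h 0.0488 F tang(+ =resists cw) 1.9 rad 8.2 ax 15.1 |F| 17.3
```

Emit:
{"method": "servo_tool", "body": {
  "jaw": [1.5,1.5,1.5,1.5,1.5,1.5],
  "linear": [
    [-0.5,0.26,0.57],
    [-0.88,0.48,1.24],
    [-1.19,0.67,1.93],
    [-1.45,0.81,2.66],
    [-1.66,0.93,3.41],
    [-1.66,0.93,3.41]
  ],
  "turn": [0,0,0,0,0,0]
}}

```text
clock: 20.32
position: [0.4913, -0.0025, 0.2001]
tool_rot: [0.703, 0.077, -0.079, -0.703]
contact_force: [-8.3, -3.9, 4.9]
opening: 0.0227
```

```bash
python3 ph.py
```

```text
{'clock': 20.3167, 'position': [0.4913, -0.0025, 0.2001], 'tool_rot': [0.703, 0.0768, -0.079, -0.7026], 'contact_force': [-8.2815, -3.8868, 4.8715], 'opening': 0.0227, 'joint_pos': [-0.4089, 0.0707, 0.3362, 1.8914, -0.0244, 1.1866, 1.7272]}
phi -165.1 r 0.0941 h 0.0485 F tang(+ =resists cw) 0.6 rad 5.6 ax 8.7 |F| 10.4
```

Emit:
{"method": "servo_tool", "body": {
  "jaw": [1.5,1.5,1.5,1.5,1.5,1.5],
  "linear": [
    [-0.14,0.08,0.61],
    [-0.24,0.12,1.23],
    [-0.28,0.15,1.86],
    [-0.29,0.15,2.49],
    [-0.28,0.14,2.96],
    [-0.28,0.14,2.96]
  ],
  "turn": [0,0,0,0,0,0]
}}

```text
clock: 20.82
position: [0.4824, 0.0251, 0.1984]
tool_rot: [0.703, 0.076, -0.079, -0.702]
contact_force: [-7.7, -6.2, 4.5]
opening: 0.0228
```

```bash
python3 ph.py;python3 path.py -184 -187 -190 -193 -196;
```

```text
{'clock': 20.8167, 'position': [0.4824, 0.0251, 0.1984], 'tool_rot': [0.7034, 0.0764, -0.079, -0.7023], 'contact_force': [-7.6875, -6.2343, 4.5235], 'opening': 0.0228, 'joint_pos': [-0.4434, 0.0537, 0.307, 1.9112, -0.0159, 1.1829, 1.6603]}
phi 177.1 r 0.0942 h 0.0485 F tang(+ =resists cw) 4.7 rad 5.2 ax 8.3 |F| 10.9
[[0.04, -0.02, 0.47], [0.1, -0.06, 0.94], [0.18, -0.1, 1.4], [0.28, -0.16, 1.85]]
```

Emit:
{"method": "servo_tool", "body": {
  "jaw": [1.5,1.5,1.5,1.5],
  "linear": [
    [0.04,-0.02,0.35],
    [0.06,-0.04,0.6],
    [0.1,-0.06,0.94],
    [0.1,-0.06,0.94]
  ],
  "turn": [0,0,0,0]
}}

```text
clock: 21.15
position: [0.4812, 0.0339, 0.1989]
tool_rot: [0.704, 0.076, -0.079, -0.702]
contact_force: [-9.7, -8.0, 3.9]
opening: 0.0229
```

```bash
python3 ph.py
```

```text
{'clock': 21.15, 'position': [0.4812, 0.0339, 0.1989], 'tool_rot': [0.7036, 0.076, -0.0789, -0.7021], 'contact_force': [-9.7473, -8.0084, 3.9197], 'opening': 0.0229, 'joint_pos': [-0.4539, 0.0524, 0.2983, 1.9112, -0.0147, 1.1845, 1.6399]}
phi 171.7 r 0.0942 h 0.0485 F tang(+ =resists cw) 6.8 rad 6.9 ax 9.0 |F| 13.2
```

Resistance is rising as the block comes under clamp. I'll keep going in small steps until the screw is solid.

Emit:
{"method": "servo_tool", "body": {
  "jaw": [1.5,1.5,1.5,1.5],
  "linear": [
    [0.04,-0.02,0.3],
    [0.1,-0.06,0.6],
    [0.18,-0.1,0.9],
    [0.18,-0.1,0.9]
  ],
  "turn": [0,0,0,0]
}}

```text
clock: 21.48
position: [0.4808, 0.043, 0.1998]
tool_rot: [0.704, 0.076, -0.079, -0.702]
contact_force: [-10.1, -7.8, 4.2]
opening: 0.0228
```

```bash
python3 ph.py
```

```text
{'clock': 21.4833, 'position': [0.4808, 0.043, 0.1998], 'tool_rot': [0.7036, 0.0757, -0.0791, -0.7021], 'contact_force': [-10.0522, -7.7526, 4.2394], 'opening': 0.0228, 'joint_pos': [-0.4641, 0.0531, 0.2896, 1.9085, -0.0144, 1.1872, 1.6207]}
phi 166.2 r 0.0941 h 0.0485 F tang(+ =resists cw) 7.1 rad 6.3 ax 9.4 |F| 13.4
```

Emit:
{"method": "servo_tool", "body": {
  "jaw": [1.5,1.5,1.5,1.5,1.5],
  "linear": [
    [0.1,-0.06,0.3],
    [0.2,-0.11,0.6],
    [0.3,-0.17,0.9],
    [0.4,-0.23,1.2],
    [0.4,-0.23,1.2]
  ],
  "turn": [0,0,0,0,0]
}}

```text
clock: 21.9
position: [0.4813, 0.0525, 0.2014]
tool_rot: [0.705, 0.074, -0.079, -0.701]
contact_force: [-12.7, -18.1, 3.8]
opening: 0.023
```

```bash
python3 ph.py
```

```text
{'clock': 21.9, 'position': [0.4813, 0.0525, 0.2014], 'tool_rot': [0.705, 0.0736, -0.0792, -0.7009], 'contact_force': [-12.7131, -18.113, 3.8207], 'opening': 0.023, 'joint_pos': [-0.4765, 0.0575, 0.2809, 1.9005, -0.0117, 1.1943, 1.5958]}
phi 160.3 r 0.0939 h 0.0486 F tang(+ =resists cw) 18.2 rad 6.5 ax 11.5 |F| 22.5
```

Emit:
{"method": "servo_tool", "body": {
  "jaw": [1.5,1.5,1.5,1.5],
  "linear": [
    [0.07,-0.04,0.2],
    [0.14,-0.08,0.4],
    [0.2,-0.11,0.6],
    [0.2,-0.11,0.6]
  ],
  "turn": [0,0,0,0]
}}

```text
clock: 22.23
position: [0.4817, 0.056, 0.202]
tool_rot: [0.706, 0.072, -0.079, -0.7]
contact_force: [-14.1, -27.3, 2.6]
opening: 0.0231
```

```bash
python3 ph.py
```

```text
{'clock': 22.2333, 'position': [0.4817, 0.056, 0.202], 'tool_rot': [0.7062, 0.0721, -0.0788, -0.6999], 'contact_force': [-14.0818, -27.3273, 2.6024], 'opening': 0.0231, 'joint_pos': [-0.482, 0.06, 0.2779, 1.8964, -0.0093, 1.1977, 1.5837]}
phi 158.1 r 0.0939 h 0.0486 F tang(+ =resists cw) 27.8 rad 5.8 ax 12.1 |F| 30.9
```

Emit:
{"method": "servo_tool", "body": {
  "jaw": [1.5,1.5,1.5,1.5,1.5],
  "linear": [
    [0.08,-0.05,0.2],
    [0.17,-0.1,0.4],
    [0.25,-0.15,0.6],
    [0.33,-0.2,0.8],
    [0.33,-0.2,0.8]
  ],
  "turn": [0,0,0,0,0]
}}

```text
clock: 22.65
position: [0.4825, 0.0619, 0.2033]
tool_rot: [0.707, 0.07, -0.079, -0.699]
contact_force: [-16.7, -35.0, 2.7]
opening: 0.0227
```

```bash
python3 ph.py
```

```text
{'clock': 22.65, 'position': [0.4825, 0.0619, 0.2033], 'tool_rot': [0.7073, 0.0703, -0.0788, -0.699], 'contact_force': [-16.6636, -34.9735, 2.7441], 'opening': 0.0227, 'joint_pos': [-0.4897, 0.0647, 0.2731, 1.8888, -0.0075, 1.2038, 1.5677]}
phi 154.4 r 0.0938 h 0.0486 F tang(+ =resists cw) 35.9 rad 4.2 ax 14.3 |F| 38.8
```

Emit:
{"method": "servo_tool", "body": {
  "jaw": [3,5,6,6,6,6,6,6,6,6,6],
  "linear": [
    [0,0,0],
    [0,0,0],
    [0,0,0],
    [0,-0.5,0],
    [0,-2,0],
    [0,-4,0],
    [0,-7,0],
    [0,-10,0],
    [0,-13,0],
    [0,-14,0],
    [0,-14,0]
  ],
  "turn": [0,0,0,0,0,0,0,0,0,0,0]
}}

```text
clock: 23.57
position: [0.4868, 0.073, 0.3491]
tool_rot: [-0.702, -0.08, 0.077, 0.703]
contact_force: [0.6, 0.7, 0.1]
opening: 0.06
```

```bash
python3 red.py s10; python3 - <<'E'
from h import *
im,c=shot('wrist','w10'); hsv=cv2.cvtColor(im,cv2.COLOR_BGR2HSV);m=((hsv[...,0]<8)|(hsv[...,0]>172))&(hsv[...,1]>150)
k,l,q,ce=cv2.connectedComponentsWithStats(m.astype(np.uint8))
for i in range(1,k):
    if q[i,4]>100: print('wrist red',q[i],ce[i].round(1))
M=np.array([.5866,.0436,.2035]);y=np.radians(12.6);ex=np.array([np.cos(y),np.sin(y),0]);ey=np.array([-np.sin(y),np.cos(y),0]);a=-.5*ex+np.array([0,0,.866]);fx=.866*ex+np.array([0,0,.5])
for ph in(-180,-190,-200,-205):
    X=np.cos(np.radians(ph))*fx+np.sin(np.radians(ph))*ey
    print(ph,'scene gtop/gbase',proj('scene',[M+.09*X+.072*a,M+.09*X+.01*a]).round(1).tolist(),'wrist',proj('wrist',[M+.09*X+.072*a,M+.09*X+.01*a,M+.044*a],c).round(1).tolist())
print('far',cam('top')[0][0,0])
o=np.zeros((480,800,3),np.uint8); o[:450,:440]=cv2.resize(cv2.imread('pics/s10_raw.png')[180:270,290:378],(440,450),interpolation=cv2.INTER_CUBIC)
o[:264,445:797]=cv2.resize(im,(352,264)); cv2.imwrite('pics/c10.png',np.clip(o*1.4,0,255).astype(np.uint8))
E
```

```text
{'clock': 23.5667, 'position': [0.4868, 0.073, 0.3491], 'tool_rot': [-0.7022, -0.0801, 0.0765, 0.7033], 'contact_force': [0.6283, 0.7181, 0.1145], 'opening': 0.06, 'joint_pos': [-0.5051, -0.0136, 0.2627, 1.6585, 0.0026, 1.491, 1.5501]}
red [314 198  11  22 181] [318.72375691 208.61878453]
wrist red [ 213  205   40   42 1083] [232.3 225.7]
wrist red [   0  334  119  111 6648] [ 42.  379.7]
wrist red [146 422  40  43 685] [167.1 445.5]
-180 scene gtop/gbase [[325.8, 193.1], [329.3, 216.5]] wrist [[252.5, 218.5], [265.4, 238.0], [254.4, 339.5]]
-190 scene gtop/gbase [[331.9, 192.0], [335.3, 215.3]] wrist [[273.1, 220.2], [282.0, 239.4], [254.4, 339.5]]
-200 scene gtop/gbase [[338.1, 191.1], [341.4, 214.5]] wrist [[293.1, 225.4], [298.1, 243.7], [254.4, 339.5]]
-205 scene gtop/gbase [[341.2, 190.8], [344.4, 214.2]] wrist [[302.7, 229.3], [305.9, 246.8], [254.4, 339.5]]
far 527.3540211814795
```

View pics/c10.png

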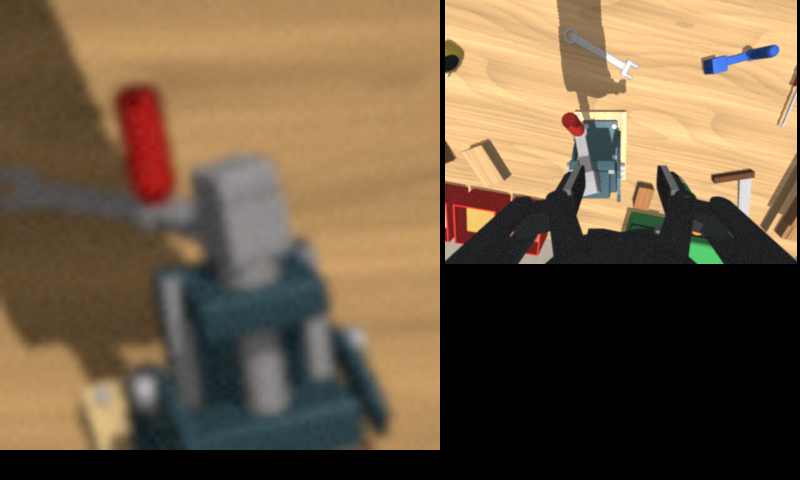

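After release the crank sits at about −167°. The red grip is at scene(319,209), and the hub is still home on the collar. I let go while the screw was wound up against its stop, so it flung back. I'll regrip, turn it to the stop again, and ease the load off before releasing.

Emit:
{"method": "servo_tool", "body": {
  "jaw": [6,6,6,6,6,6,6,6,6,6],
  "linear": [
    [-0.4,1,-2.5],
    [-0.8,3,-5],
    [-1,6,-7],
    [-1,9,-7.1],
    [-1,12,-7.1],
    [-1,14,-7.1],
    [-1,14.8,-7.1],
    [-1,14.9,-7.1],
    [-1,14.9,-7.1],
    [-1,14.9,-7.1]
  ],
  "turn": [0,0,0,0,0,0,0,0,0,0]
}}

```text
clock: 24.5
position: [0.4923, 0.0009, 0.1979]
tool_rot: [-0.703, -0.079, 0.078, 0.703]
contact_force: [0.4, -0.0, -0.4]
opening: 0.0595
```

Emit:
{"method": "servo_tool", "body": {
  "jaw": [4,2.6,1.5,1.5,1.5,1.5],
  "linear": [
    [0,0,0],
    [0,0,0],
    [0,0,0],
    [0,0,0],
    [0,0,0],
    [0,0,0]
  ],
  "turn": [0,0,0,0,0,0]
}}

```text
clock: 25.0
position: [0.4922, 0.0008, 0.1973]
tool_rot: [-0.703, -0.079, 0.078, 0.703]
contact_force: [1.1, -0.3, 2.5]
opening: 0.0228
```

```bash
python3 ph.py; python3 path.py -168 -171 -175 -179 -183 -187; python3 path.py -187 -190 -193 -196 -199
```

```text
{'clock': 25.0, 'position': [0.4922, 0.0008, 0.1973], 'tool_rot': [-0.7027, -0.0785, 0.0776, 0.7029], 'contact_force': [1.0692, -0.2656, 2.5449], 'opening': 0.0228, 'joint_pos': [-0.4199, 0.0721, 0.3417, 1.8963, -0.0264, 1.1762, 1.723]}
phi -166.9 r 0.0934 h 0.0453 F tang(+ =resists cw) 1.0 rad -2.0 ax 1.7 |F| 2.8
[[-0.07, 0.04, 0.46], [-0.14, 0.08, 1.09], [-0.17, 0.1, 1.71], [-0.16, 0.09, 2.34], [-0.11, 0.06, 2.97]]
[[0.06, -0.03, 0.47], [0.14, -0.08, 0.93], [0.24, -0.14, 1.38], [0.37, -0.21, 1.83]]
```

Emit:
{"method": "servo_tool", "body": {
  "jaw": [1.5,1.5,1.5,1.5,1.5,1.5],
  "linear": [
    [-0.07,0.04,0.46],
    [-0.14,0.08,1.09],
    [-0.17,0.1,1.71],
    [-0.16,0.09,2.34],
    [-0.11,0.06,2.97],
    [-0.11,0.06,2.97]
  ],
  "turn": [0,0,0,0,0,0]
}}

```text
clock: 25.5
position: [0.4841, 0.0296, 0.1964]
tool_rot: [0.703, 0.078, -0.078, -0.702]
contact_force: [0.2, -6.4, 4.2]
opening: 0.0224
```

```bash
python3 ph.py; python3 red.py s11
```

```text
{'clock': 25.5, 'position': [0.4841, 0.0296, 0.1964], 'tool_rot': [0.7033, 0.0782, -0.078, -0.7023], 'contact_force': [0.152, -6.4155, 4.1771], 'opening': 0.0224, 'joint_pos': [-0.4559, 0.0572, 0.3116, 1.9122, -0.0175, 1.1747, 1.6541]}
phi 174.6 r 0.0932 h 0.0454 F tang(+ =resists cw) 6.2 rad -1.6 ax 4.2 |F| 7.7
{'clock': 25.5, 'position': [0.4841, 0.0296, 0.1964], 'tool_rot': [0.7033, 0.0782, -0.078, -0.7023], 'contact_force': [0.152, -6.4155, 4.1771], 'opening': 0.0224, 'joint_pos': [-0.4559, 0.0572, 0.3116, 1.9122, -0.0175, 1.1747, 1.6541]}
red [326 195  10  18 132] [330.56060606 202.67424242]
```

Emit:
{"method": "servo_tool", "body": {
  "jaw": [1.5,1.5,1.5,1.5],
  "linear": [
    [0.06,-0.03,0.47],
    [0.14,-0.08,0.93],
    [0.14,-0.08,0.93],
    [0.14,-0.08,0.93]
  ],
  "turn": [0,0,0,0]
}}

```text
clock: 25.88
position: [0.4833, 0.0379, 0.197]
tool_rot: [0.703, 0.078, -0.078, -0.702]
contact_force: [0.3, -6.5, 3.9]
opening: 0.0225
```

```bash
python3 ph.py; python3 red.py s12
```

```text
{'clock': 25.8833, 'position': [0.4833, 0.0379, 0.197], 'tool_rot': [0.7035, 0.0775, -0.0778, -0.7022], 'contact_force': [0.2821, -6.5258, 3.9303], 'opening': 0.0225, 'joint_pos': [-0.4658, 0.0568, 0.3038, 1.9111, -0.0165, 1.1768, 1.6348]}
phi 169.5 r 0.0932 h 0.0454 F tang(+ =resists cw) 6.1 rad -2.1 ax 4.0 |F| 7.6
{'clock': 25.8833, 'position': [0.4833, 0.0379, 0.197], 'tool_rot': [0.7035, 0.0775, -0.0778, -0.7022], 'contact_force': [0.2821, -6.5258, 3.9303], 'opening': 0.0225, 'joint_pos': [-0.4658, 0.0568, 0.3038, 1.9111, -0.0165, 1.1768, 1.6348]}
red [329 194  10  17 136] [334.09558824 202.05147059]
```

Emit:
{"method": "servo_tool", "body": {
  "jaw": [1.5,1.5,1.5,1.5],
  "linear": [
    [0.08,-0.04,0.35],
    [0.13,-0.07,0.6],
    [0.18,-0.1,0.9],
    [0.18,-0.1,0.9]
  ],
  "turn": [0,0,0,0]
}}

```text
clock: 26.27
position: [0.4831, 0.0466, 0.1981]
tool_rot: [0.704, 0.077, -0.078, -0.702]
contact_force: [0.4, -9.2, 5.1]
opening: 0.0224
```

```bash
python3 ph.py; python3 red.py s13
```

```text
{'clock': 26.2667, 'position': [0.4831, 0.0466, 0.1981], 'tool_rot': [0.7038, 0.0773, -0.0776, -0.7019], 'contact_force': [0.4307, -9.1899, 5.1112], 'opening': 0.0224, 'joint_pos': [-0.476, 0.0575, 0.2955, 1.908, -0.0153, 1.1793, 1.6152]}
phi 164.1 r 0.0932 h 0.0455 F tang(+ =resists cw) 8.4 rad -3.6 ax 5.2 |F| 10.5
{'clock': 26.2667, 'position': [0.4831, 0.0466, 0.1981], 'tool_rot': [0.7038, 0.0773, -0.0776, -0.7019], 'contact_force': [0.4307, -9.1899, 5.1112], 'opening': 0.0224, 'joint_pos': [-0.476, 0.0575, 0.2955, 1.908, -0.0153, 1.1793, 1.6152]}
red [333 194  10  16 133] [337.28571429 201.47368421]
```

Emit:
{"method": "servo_tool", "body": {
  "jaw": [1.5,1.5,1.5,1.5],
  "linear": [
    [0.1,-0.06,0.3],
    [0.15,-0.09,0.45],
    [0.22,-0.13,0.6],
    [0.22,-0.13,0.6]
  ],
  "turn": [0,0,0,0]
}}

```text
clock: 26.65
position: [0.4834, 0.0505, 0.1988]
tool_rot: [0.705, 0.076, -0.078, -0.701]
contact_force: [-2.1, -16.4, 5.4]
opening: 0.0227
```

```bash
python3 ph.py; python3 red.py s14
```

```text
{'clock': 26.65, 'position': [0.4834, 0.0505, 0.1988], 'tool_rot': [0.7048, 0.0757, -0.0777, -0.7011], 'contact_force': [-2.1065, -16.4319, 5.3674], 'opening': 0.0227, 'joint_pos': [-0.4817, 0.0601, 0.292, 1.9036, -0.0134, 1.1836, 1.603]}
phi 161.7 r 0.093 h 0.0456 F tang(+ =resists cw) 15.5 rad -2.8 ax 7.5 |F| 17.4
{'clock': 26.65, 'position': [0.4834, 0.0505, 0.1988], 'tool_rot': [0.7048, 0.0757, -0.0777, -0.7011], 'contact_force': [-2.1065, -16.4319, 5.3674], 'opening': 0.0227, 'joint_pos': [-0.4817, 0.0601, 0.292, 1.9036, -0.0134, 1.1836, 1.603]}
red [334 194  10  16 129] [339.04651163 201.49612403]
```

Emit:
{"method": "servo_tool", "body": {
  "jaw": [1.5,1.5,1.5,1.5],
  "linear": [
    [-0.07,0.04,-0.2],
    [-0.13,0.07,-0.4],
    [-0.2,0.11,-0.6],
    [-0.2,0.11,-0.6]
  ],
  "turn": [0,0,0,0]
}}

```text
clock: 27.03
position: [0.4831, 0.0468, 0.1982]
tool_rot: [0.703, 0.077, -0.078, -0.702]
contact_force: [-0.5, -5.9, 4.7]
opening: 0.0226
```

```bash
python3 ph.py; python3 red.py s15
```

```text
{'clock': 27.0333, 'position': [0.4831, 0.0468, 0.1982], 'tool_rot': [0.7033, 0.0772, -0.0777, -0.7024], 'contact_force': [-0.543, -5.8666, 4.7419], 'opening': 0.0226, 'joint_pos': [-0.4757, 0.0576, 0.2954, 1.9076, -0.0168, 1.1797, 1.6161]}
phi 164.0 r 0.0931 h 0.0455 F tang(+ =resists cw) 5.2 rad -2.3 ax 5.0 |F| 7.6
{'clock': 27.0333, 'position': [0.4831, 0.0468, 0.1982], 'tool_rot': [0.7033, 0.0772, -0.0777, -0.7024], 'contact_force': [-0.543, -5.8666, 4.7419], 'opening': 0.0226, 'joint_pos': [-0.4757, 0.0576, 0.2954, 1.9076, -0.0168, 1.1797, 1.6161]}
red [333 193  10  17 125] [337.592 201.448]
```

Emit:
{"method": "servo_tool", "body": {
  "jaw": [1.5,1.5,1.5,1.5],
  "linear": [
    [-0.03,0.02,-0.1],
    [-0.07,0.04,-0.2],
    [-0.1,0.06,-0.3],
    [-0.1,0.06,-0.3]
  ],
  "turn": [0,0,0,0]
}}

```text
clock: 27.42
position: [0.4831, 0.0445, 0.1978]
tool_rot: [0.703, 0.078, -0.078, -0.703]
contact_force: [-0.2, -4.4, 5.3]
opening: 0.0229
```

```bash
python3 ph.py; python3 red.py s16
```

```text
{'clock': 27.4167, 'position': [0.4831, 0.0445, 0.1978], 'tool_rot': [0.7031, 0.0778, -0.0777, -0.7026], 'contact_force': [-0.1665, -4.414, 5.255], 'opening': 0.0229, 'joint_pos': [-0.4727, 0.0567, 0.2976, 1.9094, -0.0172, 1.178, 1.6222]}
phi 165.4 r 0.0932 h 0.0455 F tang(+ =resists cw) 3.7 rad -2.7 ax 5.1 |F| 6.9
{'clock': 27.4167, 'position': [0.4831, 0.0445, 0.1978], 'tool_rot': [0.7031, 0.0778, -0.0777, -0.7026], 'contact_force': [-0.1665, -4.414, 5.255], 'opening': 0.0229, 'joint_pos': [-0.4727, 0.0567, 0.2976, 1.9094, -0.0172, 1.178, 1.6222]}
red [332 194  10  16 131] [336.40458015 201.46564885]
```

Emit:
{"method": "servo_tool", "body": {
  "jaw": [1.5,1.5,1.5,1.5,1.5],
  "linear": [
    [-0.03,0.02,-0.1],
    [-0.05,0.03,-0.2],
    [-0.07,0.04,-0.3],
    [-0.1,0.06,-0.4],
    [-0.1,0.06,-0.4]
  ],
  "turn": [0,0,0,0,0]
}}

```text
clock: 27.88
position: [0.4831, 0.0405, 0.1973]
tool_rot: [0.703, 0.078, -0.078, -0.703]
contact_force: [1.1, -3.7, 5.2]
opening: 0.0224
```

```bash
python3 ph.py; python3 red.py s17
```

```text
{'clock': 27.8833, 'position': [0.4831, 0.0405, 0.1973], 'tool_rot': [0.703, 0.0781, -0.0777, -0.7026], 'contact_force': [1.144, -3.6939, 5.1844], 'opening': 0.0224, 'joint_pos': [-0.4682, 0.056, 0.3012, 1.9112, -0.0174, 1.1764, 1.6307]}
phi 167.9 r 0.0932 h 0.0455 F tang(+ =resists cw) 3.2 rad -3.6 ax 4.3 |F| 6.5
{'clock': 27.8833, 'position': [0.4831, 0.0405, 0.1973], 'tool_rot': [0.703, 0.0781, -0.0777, -0.7026], 'contact_force': [1.144, -3.6939, 5.1844], 'opening': 0.0224, 'joint_pos': [-0.4682, 0.056, 0.3012, 1.9112, -0.0174, 1.1764, 1.6307]}
red [330 194  10  17 136] [334.875      201.94852941]
```

Emit:
{"method": "servo_tool", "body": {
  "jaw": [1.5,1.5,1.5,1.5,1.5],
  "linear": [
    [0.05,-0.03,0.2],
    [0.1,-0.06,0.4],
    [0.15,-0.09,0.6],
    [0.15,-0.09,0.6],
    [0.15,-0.09,0.6]
  ],
  "turn": [0,0,0,0,0]
}}

```text
clock: 28.35
position: [0.4831, 0.0455, 0.198]
tool_rot: [0.704, 0.077, -0.078, -0.702]
contact_force: [-0.2, -8.0, 4.5]
opening: 0.0226
```

```bash
python3 ph.py; python3 red.py s18
```

```text
{'clock': 28.35, 'position': [0.4831, 0.0455, 0.198], 'tool_rot': [0.7036, 0.0773, -0.0776, -0.7021], 'contact_force': [-0.2116, -8.0132, 4.5403], 'opening': 0.0226, 'joint_pos': [-0.4747, 0.0571, 0.2966, 1.9085, -0.0156, 1.1789, 1.6177]}
phi 164.8 r 0.0931 h 0.0455 F tang(+ =resists cw) 7.4 rad -2.6 ax 4.9 |F| 9.2
{'clock': 28.35, 'position': [0.4831, 0.0455, 0.198], 'tool_rot': [0.7036, 0.0773, -0.0776, -0.7021], 'contact_force': [-0.2116, -8.0132, 4.5403], 'opening': 0.0226, 'joint_pos': [-0.4747, 0.0571, 0.2966, 1.9085, -0.0156, 1.1789, 1.6177]}
red [332 194  10  16 132] [336.92424242 201.43939394]
```

Emit:
{"method": "servo_tool", "body": {
  "jaw": [2.3,2.4,2.5,2.6,2.7,2.8,3,3],
  "linear": [
    [0,0,0],
    [0,0,0],
    [0,0,0],
    [0,0,0],
    [0,0,0],
    [0,0,0],
    [0,0,0],
    [0,0,0]
  ],
  "turn": [0,0,0,0,0,0,0,0]
}}

```text
clock: 29.07
position: [0.483, 0.0472, 0.1977]
tool_rot: [-0.703, -0.078, 0.078, 0.703]
contact_force: [-1.8, -3.2, 1.3]
opening: 0.0297
```

```bash
python3 ph.py; python3 red.py s19
```

```text
{'clock': 29.0667, 'position': [0.483, 0.0472, 0.1977], 'tool_rot': [-0.7027, -0.078, 0.0783, 0.7028], 'contact_force': [-1.7573, -3.156, 1.3339], 'opening': 0.0297, 'joint_pos': [-0.4751, 0.0576, 0.2951, 1.9086, -0.0183, 1.1783, 1.6187]}
phi 163.8 r 0.0935 h 0.0452 F tang(+ =resists cw) 3.0 rad 0.6 ax 2.4 |F| 3.9
{'clock': 29.0667, 'position': [0.483, 0.0472, 0.1977], 'tool_rot': [-0.7027, -0.078, 0.0783, 0.7028], 'contact_force': [-1.7573, -3.156, 1.3339], 'opening': 0.0297, 'joint_pos': [-0.4751, 0.0576, 0.2951, 1.9086, -0.0183, 1.1783, 1.6187]}
red [331 193  10  17 120] [335.90833333 201.75833333]
```

Emit:
{"method": "servo_tool", "body": {
  "jaw": [3.2,3.4,3.6,3.8,4,4.2,4.5,5,5.5,6,6,6],
  "linear": [
    [0,0,0],
    [0,0,0],
    [0,0,0],
    [0,0,0],
    [0,0,0],
    [0,0,0],
    [0,0,0],
    [0,0,0],
    [0,0,0],
    [0,0,0],
    [0,0,0],
    [0,0,0]
  ],
  "turn": [0,0,0,0,0,0,0,0,0,0,0,0]
}}

```text
clock: 30.12
position: [0.4832, 0.0471, 0.1979]
tool_rot: [-0.703, -0.078, 0.078, 0.703]
contact_force: [1.0, -0.4, -0.4]
opening: 0.06
```

```bash
python3 ph.py; python3 red.py s20
```

```text
{'clock': 30.1167, 'position': [0.4832, 0.0471, 0.1979], 'tool_rot': [-0.7027, -0.0781, 0.0781, 0.7029], 'contact_force': [1.0245, -0.3995, -0.4166], 'opening': 0.06, 'joint_pos': [-0.475, 0.0576, 0.2952, 1.9082, -0.0183, 1.1782, 1.6188]}
phi 163.8 r 0.0932 h 0.0452 F tang(+ =resists cw) 0.4 rad -0.7 ax -0.8 |F| 1.2
{'clock': 30.1167, 'position': [0.4832, 0.0471, 0.1979], 'tool_rot': [-0.7027, -0.0781, 0.0781, 0.7029], 'contact_force': [1.0245, -0.3995, -0.4166], 'opening': 0.06, 'joint_pos': [-0.475, 0.0576, 0.2952, 1.9082, -0.0183, 1.1782, 1.6188]}
red [326 194   9  19 108] [329.85185185 203.00925926]
```

Emit:
{"method": "servo_tool", "body": {
  "jaw": [7,8,8,8,8,8,8,8,8,8],
  "linear": [
    [0,0,0],
    [0,0,0],
    [0,-0.5,0],
    [0,-2,0],
    [0,-5,0],
    [0,-8,0],
    [0,-12,0],
    [0,-15,0],
    [0,-15,0],
    [0,-15,0]
  ],
  "turn": [0,0,0,0,0,0,0,0,0,0]
}}

```text
clock: 31.0
position: [0.4838, 0.0473, 0.35]
tool_rot: [-0.702, -0.079, 0.077, 0.703]
contact_force: [-0.7, -0.3, -0.4]
opening: 0.0797
```

```bash
python3 ph.py; python3 red.py s21; python3 - <<'E'
from h import *
im,c=shot('wrist','w21'); hsv=cv2.cvtColor(im,cv2.COLOR_BGR2HSV);m=((hsv[...,0]<8)|(hsv[...,0]>172))&(hsv[...,1]>150)
k,l,q,ce=cv2.connectedComponentsWithStats(m.astype(np.uint8))
for i in range(1,k):
    if q[i,4]>100: print('wrist red',q[i],ce[i].round(1))
M=np.array([.5866,.0436,.2035]);y=np.radians(12.6);ex=np.array([np.cos(y),np.sin(y),0]);ey=np.array([-np.sin(y),np.cos(y),0]);a=-.5*ex+np.array([0,0,.866]);fx=.866*ex+np.array([0,0,.5])
for ph in(-165,-175,-185):
    X=np.cos(np.radians(ph))*fx+np.sin(np.radians(ph))*ey
    print(ph,'scene mid',proj('scene',[M+.09*X+.041*a]).round(1),'wrist',proj('wrist',[M+.09*X+.072*a,M+.09*X+.01*a],c).round(1).tolist())
E
```

```text
{'clock': 31.0, 'position': [0.4838, 0.0473, 0.35], 'tool_rot': [-0.7024, -0.0794, 0.0768, 0.7032], 'contact_force': [-0.6803, -0.3182, -0.3503], 'opening': 0.0797, 'joint_pos': [-0.4876, -0.029, 0.2915, 1.6707, 0.0076, 1.4949, 1.5955]}
phi 116.4 r 0.0291 h 0.1766 F tang(+ =resists cw) 0.8 rad 0.2 ax 0.1 |F| 0.8
{'clock': 31.0, 'position': [0.4838, 0.0473, 0.35], 'tool_rot': [-0.7024, -0.0794, 0.0768, 0.7032], 'contact_force': [-0.6803, -0.3182, -0.3503], 'opening': 0.0797, 'joint_pos': [-0.4876, -0.029, 0.2915, 1.6707, 0.0076, 1.4949, 1.5955]}
red [316 197  12  22 170] [321.41176471 207.47058824]
wrist red [254 215  34  39 945] [270.7 233.8]
wrist red [   0  335  151  108 5709] [ 49.3 375.1]
wrist red [120 438  43  27 710] [141.9 451.5]
-165 scene mid [[318.9 207.1]] wrist [[254.8, 233.0], [267.1, 249.6]]
-175 scene mid [[324.6 205.6]] wrist [[275.0, 229.6], [283.5, 246.8]]
-185 scene mid [[330.5 204.3]] wrist [[295.4, 229.6], [300.0, 246.9]]
```

Emit:
{"method": "servo_tool", "body": {
  "jaw": [8,8,8,8,8,8,8,8,8,8,8,8],
  "linear": [
    [0,0,0],
    [0,0,0],
    [0,0,0],
    [0,0,0],
    [0,0,0],
    [0,0,0],
    [0,0,0],
    [0,0,0],
    [0,0,0],
    [0,0,0],
    [0,0,0],
    [0,0,0]
  ],
  "turn": [0,0,0,0,0,0,0,0,0,0,0,0]
}}

```text
clock: 32.1
position: [0.4832, 0.047, 0.3479]
tool_rot: [-0.703, -0.078, 0.078, 0.703]
contact_force: [-0.1, 0.2, -0.8]
opening: 0.08
```

```bash
python3 red.py s22; python3 - <<'E'
from h import *
# jaw position in scene: compare first picture with now along vise screw column (jaw/block edges), plus arm/hub angle in wrist
a=cv2.imread('pics/s7_raw.png');b=cv2.imread('pics/s22_raw.png')
import itertools
ctr=proj('scene',[[.60,.046,.14]])[0];print(ctr)
x=int(ctr[0])-14
for n,i in(('before',a),('now',b)): print(n,[int(v) for v in i[225:300,x-2:x+3].astype(int).mean((1,2))])
E
```

```text
{'clock': 32.1, 'position': [0.4832, 0.047, 0.3479], 'tool_rot': [-0.7028, -0.078, 0.0781, 0.7028], 'contact_force': [-0.0986, 0.2362, -0.7825], 'opening': 0.08, 'joint_pos': [-0.4875, -0.0274, 0.2917, 1.6735, 0.0078, 1.4943, 1.5955]}
red [316 197  12  22 168] [321.55357143 207.51785714]
[340.44494042 251.71870123]
before [47, 45, 46, 46, 45, 45, 42, 45, 45, 44, 44, 43, 42, 44, 45, 46, 48, 51, 53, 61, 71, 72, 70, 66, 66, 63, 58, 55, 53, 51, 51, 52, 51, 49, 45, 36, 28, 23, 23, 23, 24, 23, 26, 29, 30, 31, 29, 27, 26, 23, 24, 27, 28, 26, 25, 25, 26, 28, 31, 34, 37, 38, 37, 35, 40, 52, 65, 76, 79, 76, 68, 58, 54, 49, 44]
now [61, 76, 88, 97, 101, 103, 97, 81, 60, 52, 58, 62, 60, 59, 56, 56, 55, 56, 58, 59, 59, 63, 62, 63, 62, 60, 58, 55, 55, 56, 53, 53, 53, 53, 53, 51, 46, 43, 42, 41, 38, 38, 37, 35, 33, 31, 29, 25, 25, 24, 25, 25, 27, 25, 27, 26, 27, 29, 31, 33, 37, 37, 35, 36, 40, 52, 65, 74, 79, 76, 67, 60, 54, 48, 43]
```

The crank is stable at about −170° with no creep over 1.1 s. That is past contact with the block, but the clamp spring backs the screw off from the stop until friction holds it. I'll tighten once more and unload slowly in hand so it rests as tight as it can.

Emit:
{"method": "servo_tool", "body": {
  "jaw": [6,6,6,6,6,6,6,6,6],
  "linear": [
    [-0.2,0.5,-2.5],
    [-0.2,3,-4.2],
    [-0.2,6,-4.2],
    [-0.2,9,-4.2],
    [-0.2,12,-4.2],
    [-0.2,14.2,-4.2],
    [-0.2,15,-4.2],
    [-0.2,15.1,-4.2],
    [-0.2,15.1,-4.2]
  ],
  "turn": [0,0,0,0,0,0,0,0,0]
}}

```text
clock: 32.9
position: [0.4908, 0.0056, 0.1976]
tool_rot: [-0.703, -0.078, 0.078, 0.703]
contact_force: [-0.9, 0.2, -0.6]
opening: 0.0599
```

Emit:
{"method": "servo_tool", "body": {
  "jaw": [4,2.6,1.5,1.5,1.5,1.5],
  "linear": [
    [0,0,0],
    [0,0,0],
    [0,0,0],
    [0,0,0],
    [0,0,0],
    [0,0,0]
  ],
  "turn": [0,0,0,0,0,0]
}}

```text
clock: 33.4
position: [0.4913, 0.0057, 0.1977]
tool_rot: [-0.703, -0.079, 0.077, 0.703]
contact_force: [1.9, 0.6, 4.1]
opening: 0.0228
```

```bash
python3 ph.py; python3 path.py -170 -174 -179 -184 -189 -194 -197; python3 path.py -197 -194 -191 -188 -185; python3 path.py -185 -183 -181 -179 -177
```

```text
{'clock': 33.4, 'position': [0.4913, 0.0057, 0.1977], 'tool_rot': [-0.7027, -0.0789, 0.0772, 0.7029], 'contact_force': [1.8901, 0.5888, 4.1446], 'opening': 0.0228, 'joint_pos': [-0.4322, 0.0688, 0.3433, 1.8987, -0.0254, 1.1759, 1.7121]}
phi -169.9 r 0.092 h 0.0456 F tang(+ =resists cw) 0.5 rad -3.8 ax 2.6 |F| 4.6
[[-0.08, 0.04, 0.62], [-0.12, 0.07, 1.41], [-0.1, 0.06, 2.19], [-0.02, 0.01, 2.97], [0.11, -0.07, 3.74], [0.22, -0.13, 4.19]]
[[-0.11, 0.06, -0.45], [-0.2, 0.11, -0.91], [-0.26, 0.15, -1.38], [-0.31, 0.18, -1.85]]
[[-0.02, 0.01, -0.31], [-0.03, 0.02, -0.63], [-0.03, 0.02, -0.94], [-0.02, 0.01, -1.26]]
```

Emit:
{"method": "servo_tool", "body": {
  "jaw": [1.5,1.5,1.5,1.5,1.5,1.5,1.5,1.5],
  "linear": [
    [-0.08,0.04,0.62],
    [-0.12,0.07,1.41],
    [-0.1,0.06,2.19],
    [-0.02,0.01,2.97],
    [0.11,-0.07,3.74],
    [0.22,-0.13,4.19],
    [0.3,-0.18,4.5],
    [0.3,-0.18,4.5]
  ],
  "turn": [0,0,0,0,0,0,0,0]
}}

```text
clock: 34.07
position: [0.4842, 0.0481, 0.1993]
tool_rot: [0.704, 0.078, -0.077, -0.702]
contact_force: [3.6, -10.0, 5.3]
opening: 0.0227
```

```bash
python3 ph.py; python3 red.py s23|tail -1
```

```text
{'clock': 34.0667, 'position': [0.4842, 0.0481, 0.1993], 'tool_rot': [0.7041, 0.0778, -0.0768, -0.7016], 'contact_force': [3.6052, -9.9885, 5.3399], 'opening': 0.0227, 'joint_pos': [-0.4845, 0.0577, 0.3009, 1.9052, -0.0145, 1.1802, 1.6112]}
phi 163.1 r 0.0918 h 0.0458 F tang(+ =resists cw) 9.0 rad -6.7 ax 4.0 |F| 11.9
red [333 193  10  17 130] [338.04615385 201.47692308]
```

Emit:
{"method": "servo_tool", "body": {
  "jaw": [1.5,1.5,1.5,1.5,1.5,1.5,1.5,1.5,1.5,1.5],
  "linear": [
    [-0.06,0.03,-0.22],
    [-0.11,0.06,-0.45],
    [-0.15,0.08,-0.68],
    [-0.2,0.11,-0.91],
    [-0.23,0.13,-1.15],
    [-0.26,0.15,-1.38],
    [-0.29,0.17,-1.6],
    [-0.31,0.18,-1.85],
    [-0.31,0.18,-1.85],
    [-0.31,0.18,-1.85]
  ],
  "turn": [0,0,0,0,0,0,0,0,0,0]
}}

```text
clock: 34.95
position: [0.485, 0.0311, 0.1975]
tool_rot: [0.703, 0.078, -0.077, -0.703]
contact_force: [1.6, -2.7, 6.3]
opening: 0.0226
```

```bash
python3 ph.py; python3 red.py s24|tail -1
```

```text
{'clock': 34.95, 'position': [0.485, 0.0311, 0.1975], 'tool_rot': [0.703, 0.0783, -0.0773, -0.7026], 'contact_force': [1.5722, -2.6742, 6.2724], 'opening': 0.0226, 'joint_pos': [-0.4634, 0.0576, 0.3173, 1.9097, -0.0187, 1.1758, 1.6518]}
phi 173.8 r 0.0918 h 0.0457 F tang(+ =resists cw) 2.5 rad -4.3 ax 5.0 |F| 7.0
red [326 194  11  18 138] [331.0942029  202.47826087]
```

Emit:
{"method": "servo_tool", "body": {
  "jaw": [1.5,1.5,1.5,1.5,1.5,1.5],
  "linear": [
    [-0.02,0.01,-0.2],
    [-0.02,0.01,-0.4],
    [-0.03,0.02,-0.6],
    [-0.03,0.02,-0.8],
    [-0.03,0.02,-0.94],
    [-0.03,0.02,-0.94]
  ],
  "turn": [0,0,0,0,0,0]
}}

```text
clock: 35.5
position: [0.4865, 0.0222, 0.1971]
tool_rot: [0.703, 0.078, -0.078, -0.703]
contact_force: [1.4, -0.8, 5.3]
opening: 0.0221
```

```bash
python3 ph.py; python3 red.py s25|tail -1
```

```text
{'clock': 35.5, 'position': [0.4865, 0.0222, 0.1971], 'tool_rot': [0.7028, 0.0783, -0.0776, -0.7028], 'contact_force': [1.4303, -0.7591, 5.3042], 'opening': 0.0221, 'joint_pos': [-0.4526, 0.0606, 0.3263, 1.9076, -0.021, 1.1758, 1.673]}
phi 179.4 r 0.0918 h 0.0457 F tang(+ =resists cw) 1.0 rad -3.7 ax 4.0 |F| 5.5
red [323 195  10  23 156] [327.62179487 204.37179487]
```

Emit:
{"method": "servo_tool", "body": {
  "jaw": [2.3,2.35,2.4,2.45,2.5,2.6,2.7,2.8,3,3.2,3.4,3.4],
  "linear": [
    [0,0,0],
    [0,0,0],
    [0,0,0],
    [0,0,0],
    [0,0,0],
    [0,0,0],
    [0,0,0],
    [0,0,0],
    [0,0,0],
    [0,0,0],
    [0,0,0],
    [0,0,0]
  ],
  "turn": [0,0,0,0,0,0,0,0,0,0,0,0]
}}

```text
clock: 36.55
position: [0.4863, 0.0222, 0.1967]
tool_rot: [-0.703, -0.078, 0.078, 0.703]
contact_force: [0.2, -1.1, -0.2]
opening: 0.034
```

```bash
python3 ph.py; python3 red.py s26|tail -1
```

```text
{'clock': 36.55, 'position': [0.4863, 0.0222, 0.1967], 'tool_rot': [-0.7027, -0.0781, 0.078, 0.7028], 'contact_force': [0.2441, -1.1315, -0.232], 'opening': 0.034, 'joint_pos': [-0.4524, 0.0612, 0.3263, 1.908, -0.0214, 1.1756, 1.6736]}
phi 179.4 r 0.0922 h 0.0454 F tang(+ =resists cw) 1.2 rad 0.1 ax -0.2 |F| 1.2
red [320 194  11  24 153] [325.26143791 205.61437908]
```

Emit:
{"method": "servo_tool", "body": {
  "jaw": [4,5,6,7,7,7,7,7,7,7,7,7],
  "linear": [
    [0,0,0],
    [0,0,0],
    [0,0,0],
    [0,0,0],
    [0,-0.5,0],
    [0,-2,0],
    [0,-5,0],
    [0,-9,0],
    [0,-13,0],
    [0,-17,0],
    [0,-17,0],
    [0,-17,0]
  ],
  "turn": [0,0,0,0,0,0,0,0,0,0,0,0]
}}

```text
clock: 37.6
position: [0.4871, 0.0222, 0.3693]
tool_rot: [-0.703, -0.08, 0.076, 0.703]
contact_force: [-0.5, -0.6, -0.7]
opening: 0.0701
```

```bash
python3 red.py s27|tail -1; python3 - <<'E'
from h import *
im,c=shot('wrist','w27'); hsv=cv2.cvtColor(im,cv2.COLOR_BGR2HSV);m=((hsv[...,0]<8)|(hsv[...,0]>172))&(hsv[...,1]>150)
k,l,q,ce=cv2.connectedComponentsWithStats(m.astype(np.uint8));M=np.array([.5866,.0436,.2035]);y=np.radians(12.6);ex=np.array([np.cos(y),np.sin(y),0]);ey=np.array([-np.sin(y),np.cos(y),0]);a=-.5*ex+np.array([0,0,.866]);fx=.866*ex+np.array([0,0,.5])
print([(q[i].tolist(),ce[i].round(1).tolist()) for i in range(1,k) if q[i,4]>100])
for ph in(-165,-170,-175,-180):
    X=np.cos(np.radians(ph))*fx+np.sin(np.radians(ph))*ey
    print(ph,'scene mid',proj('scene',[M+.09*X+.041*a]).round(1),'wrist mid',proj('wrist',[M+.09*X+.041*a],c).round(1).tolist())
# change map: bystanders, top image
t,_=shot('top','t27'); t0=cv2.imread('pics/top0_raw.png'); d=cv2.absdiff(t,t0).max(2)>45
k,l,q,ce=cv2.connectedComponentsWithStats(cv2.morphologyEx(d.astype(np.uint8),cv2.MORPH_OPEN,np.ones((3,3))))
print([(q[i].tolist()) for i in range(1,k) if q[i,4]>25])
E
```

```text
red [318 195  10  24 173] [322.73410405 206.57225434]
[([292, 212, 27, 38, 779], [305.2, 230.2]), ([0, 325, 157, 108, 6429], [58.3, 368.8]), ([141, 429, 38, 25, 623], [161.9, 441.3])]
-165 scene mid [[318.9 207.1]] wrist mid [[292.7, 238.6]]
-170 scene mid [[321.7 206.3]] wrist mid [[301.1, 236.8]]
-175 scene mid [[324.6 205.6]] wrist mid [[309.6, 235.7]]
-180 scene mid [[327.5 204.9]] wrist mid [[318.2, 235.3]]
[[335, 193, 21, 13, 160], [282, 201, 8, 16, 78], [290, 200, 55, 52, 1856], [349, 223, 7, 25, 110], [357, 224, 6, 19, 82], [285, 229, 11, 50, 209], [187, 241, 35, 45, 522], [301, 243, 43, 20, 307], [346, 242, 5, 18, 68], [282, 251, 5, 14, 48], [353, 258, 5, 13, 54], [296, 263, 6, 14, 62], [312, 262, 28, 47, 755], [355, 275, 45, 205, 4135], [296, 285, 4, 9, 31], [297, 298, 19, 11, 105], [296, 317, 9, 29, 171], [324, 316, 19, 50, 612], [2, 352, 15, 6, 70], [74, 355, 14, 15, 127], [27, 356, 9, 5, 36], [105, 359, 202, 106, 7478], [300, 358, 9, 23, 140], [30, 363, 45, 35, 927], [330, 368, 21, 45, 536], [303, 383, 9, 28, 134], [0, 397, 29, 83, 2001], [31, 406, 155, 74, 2935], [306, 414, 6, 18, 78], [310, 431, 63, 49, 2176], [297, 459, 15, 10, 78]]
```

```bash
python3 red.py s28; python3 -c "
from cell import arm
print(arm.close_job())"
```

```text
{'clock': 37.75, 'position': [0.4859, 0.0222, 0.3656], 'tool_rot': [0.7028, 0.0774, -0.0787, -0.7027], 'contact_force': [-0.0484, -0.7169, -1.2076], 'opening': 0.0699, 'joint_pos': [-0.4674, -0.0282, 0.3223, 1.6377, 0.009, 1.5325, 1.6465]}
red [318 195  10  24 175] [322.71428571 206.72      ]
the job is handed in; nothing more can be done
None
```

I fitted the crank onto the screw, turned it clockwise to the solid stop three times, and let go with the crank left on the screw. The job was handed in at about 38 s. The screw did not stay at the stop: it backed off each time I released it.

- **Fitting:** I gripped the hub, tilted the crank in the jaws by pressing its arm on the screw tip, and slid it onto the square. The first presses jammed, at up to 78 N. Pressing on the near edge of the hub freed it. A final press of about 77 N on the hub top moved it no further, and the grip's position in the camera views agrees with the crank being home.
- **Clamping:** Turned by the red grip, the crank reached the stop at about −196°, roughly 3.3 rad of screw turn. My first release was under a 36 N load, which flung it back to about −167°. For the last release I eased the load off in hand first.
- **Last checks:**
  - **Where it rests:** The crank sits at about −172°, which I estimate as 2.9 rad. That is past the 2.6 rad where the jaw meets the block but short of the 3.3 rad stop. It did not move between the last two pictures, 0.15 s apart. An earlier release at about −170° held still for 1.1 s.
  - **Robot and bystanders:** The robot was clear with the jaws open. The comparison of top views showed changes only around the vise, where the crank had been, and the arm and its shadow.
- **Not confirmed:** I had no direct view of the jaw against the block. Tightness is inferred from the crank angle and from the rising resistance.

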